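# Change the load of the UV curing box, break the hood stay, shut the hood, start the timer

### The job

Change the load of the open UV curing box: take the cured round medallion out and lay it flat on the cutting mat, and lay every lacquered leather fob from the mat flat on the shelf in the box, face up and none on top of another. Then break the hood's locked stay by pushing its knuckle down through the straight, take the hood by its handle and lower it gently until it is fully shut, never letting it drop. With the hood shut, press the timer's plunger right down to its stop, hold it there a moment and let it spring back; leave the maul, thread spool, dish and glue bottle where they stand.

Things in the scene. Friction and masses are not known exactly. Their poses are not given: they have to be found in the camera images.
- fob1_mid (a point): Centre (half-way up) of a stiff sole-leather key fob, a flat tongue 52 mm (its x) x 28 mm (its y) x 10 mm (z up), about 20 g, pale tan with a dark tooled motif under clear lacquer on its top face. Starts lying face up on the cutting mat at any yaw. All fobs are alike; 3 to 5 are there, absent ones read None. Can be gripped by its long or its short sides.
- fob2_mid (a point): Centre (half-way up) of a stiff sole-leather key fob, a flat tongue 52 mm (its x) x 28 mm (its y) x 10 mm (z up), about 20 g, pale tan with a dark tooled motif under clear lacquer on its top face. Starts lying face up on the cutting mat at any yaw. All fobs are alike; 3 to 5 are there, absent ones read None. Can be gripped by its long or its short sides.
- fob3_mid (a point): Centre (half-way up) of a stiff sole-leather key fob, a flat tongue 52 mm (its x) x 28 mm (its y) x 10 mm (z up), about 20 g, pale tan with a dark tooled motif under clear lacquer on its top face. Starts lying face up on the cutting mat at any yaw. All fobs are alike; 3 to 5 are there, absent ones read None. Can be gripped by its long or its short sides.
- fob4_mid (a point): Centre (half-way up) of a stiff sole-leather key fob, a flat tongue 52 mm (its x) x 28 mm (its y) x 10 mm (z up), about 20 g, pale tan with a dark tooled motif under clear lacquer on its top face. Starts lying face up on the cutting mat at any yaw. All fobs are alike; 3 to 5 are there, absent ones read None. Can be gripped by its long or its short sides.
- fob5_mid (a point): Centre (half-way up) of a stiff sole-leather key fob, a flat tongue 52 mm (its x) x 28 mm (its y) x 10 mm (z up), about 20 g, pale tan with a dark tooled motif under clear lacquer on its top face. Starts lying face up on the cutting mat at any yaw. All fobs are alike; 3 to 5 are there, absent ones read None. Can be gripped by its long or its short sides.
- medal_mid (a point): Centre (half-way up) of the cured medallion: a flat disc of stiff leather 56 mm in diameter, 10 mm thick, 30 g, pale tan with a tooled star; starts lying face up on the shelf in the box.
- mat: Green cutting mat, 300 mm (x) x 400 mm (y) x 3 mm thick, fixed on the bench; origin at the centre of its underside.
- uvbox: UV curing box, white sheet steel, 190 (x) x 260 (y) x 110 mm high, fixed to the bench at a varying place and yaw; origin under its centre, x points to the hinge side, y along the hinge, z up. A grey control pod, 72 mm wide and 62 mm high, is on its +y side. The open hood stands almost upright over the hinge side: keep the gripper off it (shelf x below 0).
- shelf (a point): Centre of the top of the aluminium curing shelf inside the box, 65 mm above the bench; axes as the box's. The shelf is 182 mm (x) by 198 mm (y). Walls stand at x = -91 and +91 mm and y = -99 mm, rims 45 mm above the shelf; at y = +99 mm is a curb 15 mm high and beyond it a 51 mm wide well for the stay, then the +y wall.
- hood_hinge (a point): Middle of the hood's hinge line, on the rim of the box 110 mm above the bench (95 mm from the box's centre along its x); same axes as the box, so the hinge line runs along y.
- hood_handle (a point): Centre of the hood's round steel bar handle: 10 mm thick, 100 mm long, parallel to the hinge, on a post at each end that holds it 40 mm beyond the hood's free edge, in the hood's plane. 230 mm from the hinge line; 339 mm above the bench when open, 116 mm when shut, then in front of the box opposite the hinge. The bar may turn between the fingers as the hood swings.
- hood (a joint): Hood angle, rad: 0 standing open (85 degrees) and locked by its stay, 1.48 fully shut on the rim. The hood is a flat sheet-metal shell, 190 x 260 x 11 mm, 0.5 kg. Once the stay is broken it stays where it is put for about the first 0.6 rad; from there down it drops by its own weight if let go.
- knuckle (a point): Centre of the stay's knuckle: dark steel boss, 18 mm diameter, 18 mm wide along the hinge, between two flat arms 86 mm long, one pivoted on the box's +y wall, one on the hood. Locked, it is 146 mm above the bench over the stay well, free from above. Push it straight down 20 to 25 mm with some newtons to unlock (it drifts towards the hinge); it stays broken and folds into the well.
- stay_knuckle (a joint): Bend of the stay's knuckle, rad: 0 locked against its stop just past straight, 0.12 straight, above that broken and folding, 2.3 folded with the hood shut. While it is below 0.12 the hood cannot be closed.
- plunger_top (a point): Middle of the top of the timer's plunger: a black mushroom head 34 mm in diameter on a steel stem, on the grey pod on the box's +y side; its top is 98 mm above the bench when up.
- plunger (a joint): How far the timer plunger is pressed down, m: 0 up, 0.012 at its stop. Sprung: 3.5 N to start, 12 N at the stop; springs back when let go.
- maul: Bystander: leather maul 217 mm tall standing on its 70 mm cream head, black handle up; origin under its head.
- spool: Bystander: brown thread spool, 38 mm in diameter, 58 mm tall; origin at its underside.
- dish: Bystander: aluminium dish 96 mm across, 40 mm high; origin at its underside.
- glue: Bystander: cream glue bottle 54 mm in diameter, 165 mm tall with its nozzle; origin at its underside.
There are look-alikes about, which are no part of the job. What is shaped like the part that bears fob4_mid but grey or yellow is not meant. What is shaped like the part that bears medal_mid but red is not meant.

How it is judged:
By the outcome, as a careful person would: the job done as asked, in the order asked, and still so for the second after the job is handed in, with the robot touching nothing.
Of fob1, fob2, fob3, fob4, fob5 only 3 to 5 are there at a start; the rules pass over those that are not, and their reading is None.
At some moment in a run one of fob1, fob2, fob3, fob4, fob5 may be knocked a few centimetres aside while the robot is not near it.
It also fails if it takes over 210 s, if anything falls off the work surface, if the arm or the gripper's body presses on something with over 40 N, if the wrist force passes 120 N, or if a joint passes its speed limit or range.

### The arm

A 6-joint arm with a two-finger parallel gripper is mounted at the origin on the work surface. World frame = base frame: x ahead of the robot, y to its left, z up, the work surface at z = 0. Lengths are in m, angles in rad, forces in N, time in s.
With the tool pointing down it reaches from about 0.375 to 0.925 m from the base axis. Payload 5.7 kg.
Tool frame: the origin (TCP) lies midway between the tips of the shut fingers; the grasp point (between the pads) lies grip_point_offset behind it (grip_point_offset is the distance from the TCP to the grasp point, in m); z points along the fingers, y is the line along which they close (so a half turn about z gives the same grasp; the last joint's range is limited). The gripper opens to 85 mm and grips with 20 to 120 N. Pads are 22 mm wide; open, the fingers measure 114 mm over their backs; the gripper's body (76 mm by 85 mm) begins 54 mm behind the grasp point. The pads swing forward as they close: fully open they stand 13 mm farther back than shut.
Start: joints at [-1.345, 0.359, 1.51, -0, 1.272, -0.115], TCP at [0.201, -0.565, 0.231] pointing down, gripper open.
Joint ranges: [-2.97, 2.97], [-1.01, 2.36], [0.21, 2.38], [-0.96, 4.11], [0.2, 2.71], [-2.98, 2.98]. Speed limits (rad/s): [2.39, 2.39, 3.14, 3.14, 3.14, 3.14].

### API

Orientations are given as a 3x3 rotation matrix whose columns are the frame's x, y, z axes.
In Python, from cell import * gives the robot as it stands.
- The arm moves only by the tool drive_tool, never from a script. Its argument "series" is a list that holds one entry, the list of rows, each a list of 6 numbers: the shift along the tool's x, y, z normalised to -1 to 1, where 1 is 0.03 m, then the turn, a rotation vector about the tool's x, y, z normalised to -1 to 1, where 1 is 4 degrees. A call has 1 to 12 rows; each row shifts and turns the commanded pose from where the row before left it, along the tool's axes as they then stand; what a row does not reach is not made up. A row lasts 1/10 s, in which the tool goes at most 50 mm and 8.59 degrees, less where a joint would pass 70% of its speed; a pose out of reach is approached as far as the arm can. A call with a number of a shift or a turn outside -1 to 1 is refused whole. A call with a gripper value outside its range is refused whole. "gripper" is the opening, from -1 (shut) to 1 (fully open), set as the call begins (left out, the last holds). The fingers move at their own pace and stop on an object; "newtons" is the grip in N (left out, the last holds). Time passes only in rows, so rows that do not move let the fingers close. It gives the time, the measured TCP pose, the force, the opening and the grip force at its end, in the units of the state.
- state(): the state, without advancing time (a new reading comes with each control period).
- capture(name): name is "scene" or "top" or "wrist"; returns the picture (480x640x3 uint8, blue, green, red); there is no depth.
- camera_info(name): a dict with "intrinsics" (3x3 intrinsics, pixels), "R" (3x3) and "t" (3): a world point X has camera coordinates R X + t; the wrist camera has in their place "hand_eye" (4x4, takes a point from camera to tool coordinates, whose origin is the TCP and whose axes are the flange's). Camera axes: x right, y down, z forward; pixel columns grow to the right and rows downward; lengths in m; the calibration is good to about 2 mm. The wrist camera is an equidistant fisheye: a pixel r from the principal point sees the ray r / f radians off the axis. A picture is of the moment at which its call begins: read the wrist's pose just before it. camera_info takes no time and is no camera call.
- job_done(): hands the job in; it is judged then, once.
The state is a dict: "clock": time; "joints": joint angles; "joint_vel": joint speeds; "effort": joint torques, N m; "position": TCP position; "orientation": TCP orientation; "contact_force": force on the tool from outside, world axes, zero at the start; "moment": the same for the moment, N m; "gripper_width": finger opening in m; "finger_force": force on a finger pad.
Only numpy, scipy, OpenCV 4.12 (cv2) and the standard library are available. Lean on these libraries where they do the work, as an engineer would, in place of code of your own. Each camera call takes 0.05 s, during which the arm holds its last target. There are 200 camera calls.

## Working session

There is one attempt and no reset: what is moved stays moved. The work goes in short steps, Python scripts to look and compute and a tool call to move; the robot and the scene stay as the last step left them, time stands still between calls to the robot, and variables do not carry over. Pictures are saved under pics/ and viewed, at most 14 in all, crops included, and the job is handed in when it is done.

Besides the shell and the picture viewer there is one more tool, called after "Request:" by a JSON object that holds its "name" and its "arguments". drive_tool: Moves the arm, as the interface text tells. Scaled input: -1 to 1 covers 0.03 m each way for a shift and 4 degrees each way for a turn. Its arguments: {"type":"object","properties":{"series":{"type":"array"},"gripper":{"type":"number"},"newtons":{"type":"number"}},"required":["series"]}

```bash
ls; mkdir -p pics
python3 - <<'E'
from cell import *
import cv2,json
s=state(); print({k:s[k] for k in('clock','position','orientation','gripper_width','contact_force')})
for n in('scene','top'):
    cv2.imwrite(f'pics/{n}0.png',capture(n)); print(n,camera_info(n))
print(camera_info('wrist'))
try: print(grip_point_offset)
except Exception as e: print(e)
E
```

```text
pics
{'clock': 0.0, 'position': array([ 0.20037171, -0.5647896 ,  0.23040658]), 'orientation': array([[ 9.42467939e-01,  3.34296237e-01, -4.57469431e-04],
       [ 3.34296486e-01, -9.42466031e-01,  1.90799887e-03],
       [ 2.06687441e-04, -1.95115818e-03, -9.99998075e-01]]), 'gripper_width': 0.08559235258949295, 'contact_force': array([ 0.49500052, -0.71331281, -1.33265837])}
scene {'intrinsics': array([[452.33538855,   0.        , 323.40507209],
       [  0.        , 452.33538855, 236.40970551],
       [  0.        ,   0.        ,   1.        ]]), 'R': array([[-0.20778502,  0.97799551, -0.01871283],
       [ 0.74951311,  0.14689098, -0.64548674],
       [-0.62853439, -0.14814799, -0.7635422 ]]), 't': array([ 0.18458991, -0.32540409,  1.42603386])}
top {'intrinsics': array([[435.19418805,   0.        , 322.70789528],
       [  0.        , 435.19418805, 232.71150056],
       [  0.        ,   0.        ,   1.        ]]), 'R': array([[ 0.00196776, -0.99958185,  0.02884883],
       [-0.98888898, -0.00623328, -0.14852517],
       [ 0.14864289, -0.02823603, -0.98848774]]), 't': array([-0.05466002,  0.6041535 ,  1.02264824])}
{'intrinsics': array([[371.64829954,   0.        , 326.63125791],
       [  0.        , 371.64829954, 241.32078951],
       [  0.        ,   0.        ,   1.        ]]), 'hand_eye': array([[ 1.32979744e-04, -9.56553054e-01, -2.91558291e-01,
         7.43366405e-02],
       [ 9.99999942e-01,  3.60885828e-05,  3.37699511e-04,
        -1.74289046e-03],
       [-3.12505573e-04, -2.91558319e-01,  9.56553004e-01,
        -1.42516288e-01],
       [ 0.00000000e+00,  0.00000000e+00,  0.00000000e+00,
         1.00000000e+00]])}
0.0187
```

View pics/scene0.png

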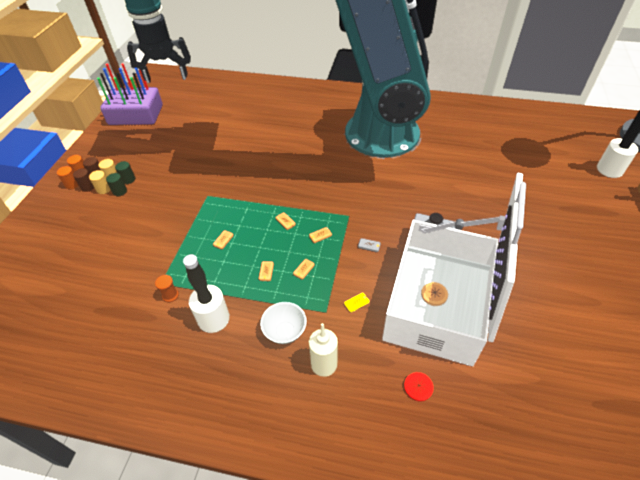

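View pics/top0.png

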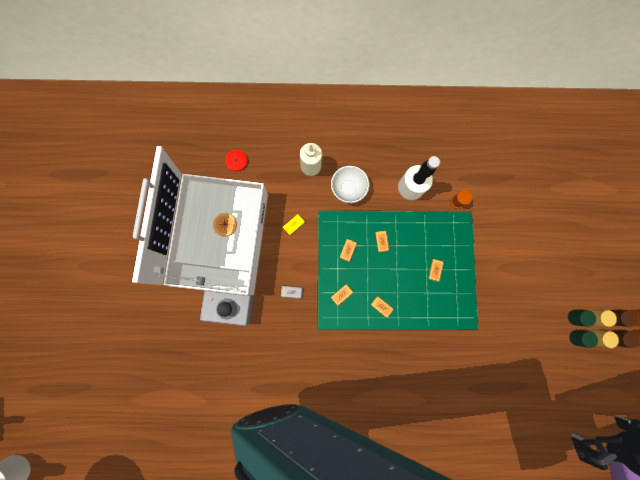

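The top view shows five tan fobs at (348,250), (382,241), (436,270), (342,295) and (382,307), and the medallion at (225,225). The look-alikes are a grey fob at (291,293), a yellow one at (293,224) and a red disc at (236,160). The knuckle is near (200,281), the plunger near (226,308) and the handle bar near (143,210). I choose the tan ones and check them in a close crop.

```bash
cat > h.py <<'E'
import numpy as np, cv2
from cell import *
def ray(n,px):
    c=camera_info(n); K=c['intrinsics']; R=c['R']; t=c['t']
    d=R.T@np.linalg.solve(K,np.r_[px,1.0]); return -R.T@t,d
def onz(n,px,z):
    o,d=ray(n,px); return o+d*(z-o[2])/d[2]
def proj(n,X):
    c=camera_info(n); p=c['intrinsics']@(c['R']@np.asarray(X)+c['t']); return p[:2]/p[2]
def tan(img):
    h=cv2.cvtColor(img,cv2.COLOR_BGR2HSV)
    return cv2.inRange(h,(10,90,150),(22,255,255))
def wray(px,s=None):
    c=camera_info('wrist'); K=c['intrinsics']; H=c['hand_eye']; s=s or state()
    u=(np.asarray(px,float)-K[:2,2])/K[0,0]; r=np.linalg.norm(u)
    d=np.r_[u/r*np.sin(r),np.cos(r)] if r>0 else np.array([0,0,1.])
    R=s['orientation']; return s['position']+R@H[:3,3], R@(H[:3,:3]@d)
def wonz(px,z,s=None):
    o,d=wray(px,s); return o+d*(z-o[2])/d[2]
def fobs(n='top',z=.013,img=None,amin=60):
    img=capture(n) if img is None else img
    m=cv2.morphologyEx(tan(img),cv2.MORPH_CLOSE,np.ones((5,5)))
    out=[]
    for c in cv2.findContours(m,cv2.RETR_EXTERNAL,cv2.CHAIN_APPROX_NONE)[0]:
        if cv2.contourArea(c)<amin: continue
        P=np.array([onz(n,p[0],z)[:2] for p in c])
        (x,y),(w,h),a=cv2.minAreaRect((P*1000).astype(np.float32))
        if w<h: w,h,a=h,w,a+90
        out.append((x/1000,y/1000,w,h,(a+90)%180-90,cv2.minEnclosingCircle(c)[0]))
    return out
E
python3 - <<'E'
from h import *
img=cv2.imread('pics/top0.png')
for z in(.013,.075):
  for f in fobs('top',z,img): print(z,np.round(f[:5],3),np.round(f[5]))
c=cv2.resize(img[135:335,125:325],None,fx=3,fy=3,interpolation=cv2.INTER_CUBIC); cv2.imwrite('pics/box.png',c)
c=cv2.resize(cv2.imread('pics/scene0.png')[170:370,370:540],None,fx=3,fy=3,interpolation=cv2.INTER_CUBIC); cv2.imwrite('pics/box2.png',c)
E
```

```text
Traceback (most recent call last):
  File "h.py", line 26, in fobs
    P=np.array([onz(n,p[0],z)[:2] for p in c])
                ~~~^^^^^^^^^^
  File "h.py", line 7, in onz
    o,d=ray(n,px); return o+d*(z-o[2])/d[2]
        ~~~^^^^^^
  File "h.py", line 4, in ray
    c=camera_info(n); K=c['intrinsics']; R=c['R']; t=c['t']
ValueError: time passes only in moves, steps and waits
```

```bash
python3 - <<'E'
s=open('h.py').read()
s=s.replace("from cell import *\n","from cell import *\nimport functools\nci=functools.lru_cache(None)(camera_info)\n").replace("c=camera_info(","c=ci(")
open('h.py','w').write(s)
E
python3 - <<'E'
from h import *
img=cv2.imread('pics/top0.png')
for z in(.013,.075):
  for f in fobs('top',z,img): print(z,np.round(f[:5],3),np.round(f[5]))
c=cv2.resize(img[135:335,125:325],None,fx=3,fy=3,interpolation=cv2.INTER_CUBIC); cv2.imwrite('pics/box.png',c)
c=cv2.resize(cv2.imread('pics/scene0.png')[170:370,370:540],None,fx=3,fy=3,interpolation=cv2.INTER_CUBIC); cv2.imwrite('pics/box2.png',c)
E
```

```text
0.013 [6.60000e-02 2.32000e-01 1.63755e+02 3.92960e+01 8.95630e+01] [200. 465.]
0.013 [ 6.0000e-02 -4.4900e-01  3.2975e+02  4.9959e+01  8.4301e+01] [489. 466.]
0.013 [1.41000e-01 4.78000e-01 1.94379e+02 1.99170e+01 8.96610e+01] [ 95. 430.]
0.013 [ 1.47000e-01 -4.11000e-01  1.75435e+02  3.59660e+01 -8.37200e+01] [472. 428.]
0.013 [1.96000e-01 3.47000e-01 6.83927e+02 6.42690e+01 8.86260e+01] [152. 401.]
0.013 [ 2.67000e-01 -2.60000e-02  2.55334e+02  4.19030e+01  8.98730e+01] [311. 376.]
0.013 [  0.351   0.364 284.252   7.083  89.963] [150. 338.]
0.013 [  0.36   -0.404 136.936   7.249  89.977] [464. 334.]
0.013 [ 3.61000e-01 -6.90000e-02  4.72051e+02  3.81870e+01 -8.85850e+01] [328. 335.]
0.013 [  0.399  -0.485  90.099  17.092 -89.946] [496. 316.]
0.013 [ 3.98000e-01  2.90000e-02  1.32354e+02  1.68580e+01 -8.99460e+01] [289. 318.]
0.013 [ 0.371 -0.769 92.901 41.323 -0.333] [608. 329.]
0.013 [ 0.425 -0.2   52.343 27.189 51.445] [382. 307.]
0.013 [ 4.36000e-01  2.60000e-02  1.25815e+02  2.43590e+01 -8.99200e+01] [290. 303.]
0.013 [  0.44   -0.627 304.569  24.35  -89.202] [550. 299.]
0.013
[... 3424 characters left out ...]
 8.97050e+01] [506. 190.]
0.075 [  0.676   0.543 309.667  94.152  85.616] [ 74. 193.]
0.075 [ 7.8300e-01  6.2000e-02  1.3373e+02  7.3658e+01 -8.9522e+01] [278. 158.]
0.075 [ 8.10000e-01  1.00000e-01  1.27049e+02  1.78950e+01 -8.93120e+01] [261. 148.]
0.075 [  0.85    0.352 242.088   7.701 -89.234] [158. 132.]
0.075 [ 8.59000e-01 -6.10000e-02  4.13452e+02  3.37300e+01 -8.91960e+01] [326. 132.]
0.075 [ 8.9600e-01  9.0000e-02  1.9286e+02  1.3092e+01 -8.9171e+01] [266. 114.]
0.075 [  0.935  -0.595 195.06   17.125  87.37 ] [537. 106.]
0.075 [ 9.33000e-01 -1.62000e-01  4.15486e+02  4.04610e+01  8.96310e+01] [366. 100.]
0.075 [9.29000e-01 2.88000e-01 3.63747e+02 3.35450e+01 8.99370e+01] [186.  98.]
```

View pics/box.png

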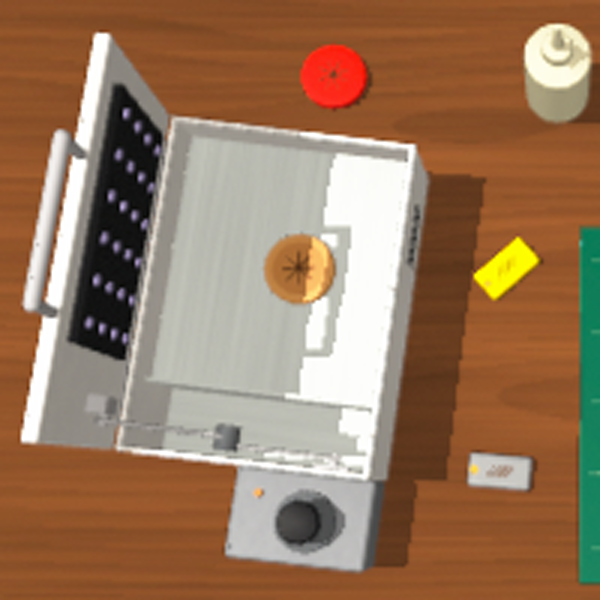

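View pics/box2.png

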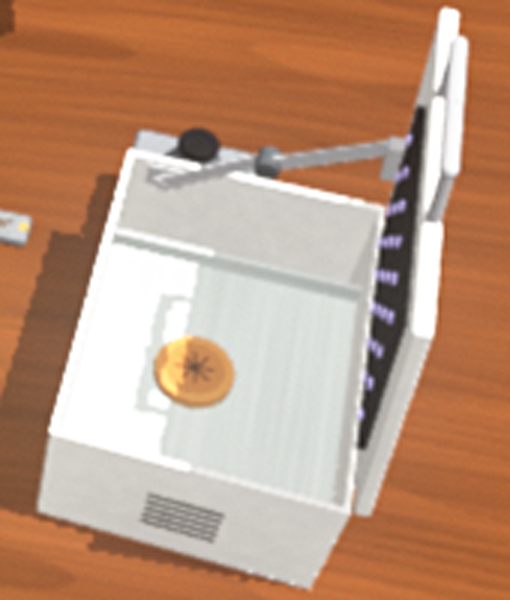

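The crops show the medallion centred at (300,268) in the box crop: tan with a star, so it is not the red one. Rim corners in that crop are (414,147), (175,118), (117,450) and (373,478). The knuckle is at (227,436), the plunger at (298,521), and the handle bar runs from (63,135) to (33,305).

```bash
cat >> h.py <<'E'
def mfobs(**k): return [f for f in fobs(**k) if 40<f[2]<62 and 20<f[3]<36]
E
python3 - <<'E'
from h import *
o=np.array([125,135]); f=lambda p:np.array(p)/3+o-.33
o2=np.array([370,170]); f2=lambda p:np.array(p)/3+o2-.33
W=np.array([onz('top',f(p),.11)[:2] for p in[(414,147),(175,118),(117,450),(373,478)]])
B=np.array([[-95,-130],[95,-130],[95,130],[-95,130]])/1000.
print(np.round(W,4),[np.linalg.norm(W[i]-W[i-1]) for i in range(4)])
Wc=W-W.mean(0); a=np.arctan2((B[:,0]*Wc[:,1]-B[:,1]*Wc[:,0]).sum(),(B*Wc).sum()); R=np.array([[np.cos(a),-np.sin(a)],[np.sin(a),np.cos(a)]])
c=W.mean(0); print('box',c,np.degrees(a),np.round(W-c-(R@B.T).T,4))
# scene corners: (-x,+y),( -x,-y),(+x,-y),(+x,+y)
S=np.array([onz('scene',f2(p),.11)[:2] for p in[(130,150),(52,433),(350,507),(385,208)]]); print(S)
Sc=S-S.mean(0);B2=B[[3,0,1,2]];a2=np.arctan2((B2[:,0]*Sc[:,1]-B2[:,1]*Sc[:,0]).sum(),(B2*Sc).sum());print('scene',S.mean(0),np.degrees(a2))
def tri(pt,ps):
    o1,d1=ray('top',f(pt));o_2,d2=ray('scene',f2(ps));d1/=np.linalg.norm(d1);d2/=np.linalg.norm(d2)
    t=np.linalg.lstsq(np.c_[d1,-d2],o_2-o1,rcond=None)[0];p,q=o1+d1*t[0],o_2+d2*t[1];return (p+q)/2,np.linalg.norm(p-q)
for n,a_,b in(('knuckle',(227,436),(267,160)),('plunger',(298,521),(199,143)),('handle',(48,220),(452,110))):
    p,e=tri(a_,b); print(n,np.round(p,4),e,'box',np.round(R.T@(p[:2]-c),4))
for n,p,z in(('medal',(300,268),.075),('plunger',(298,521),.098),('knuckle',(227,436),.155)):
    q=onz('top',f(p),z);print(n,np.round(q,4),'box',np.round(R.T@(q[:2]-c),4))
q=onz('scene',f2((195,368)),.075);print('medal scene',q,'plungerscene',onz('scene',f2((199,143)),.098),'knuckle scene',onz('scene',f2((267,155)),.155))
E
```

```text
[[0.7097 0.0902]
 [0.7311 0.2758]
 [0.4747 0.3062]
 [0.4544 0.1151]] [np.float64(0.2565601701488684), np.float64(0.18683335881109536), np.float64(0.2582311082706854), np.float64(0.19213335713037447)]
box [0.59247507 0.19684327] 83.78532118102568 [[-0.0017  0.0019]
 [-0.0009 -0.0014]
 [ 0.0012  0.0008]
 [ 0.0014 -0.0014]]
[[0.45402998 0.12023114]
 [0.71253775 0.0913534 ]
 [0.72852198 0.27857777]
 [0.47613913 0.30806889]]
scene [0.59280721 0.1995578 ] 83.7328600923988
knuckle [0.4837 0.2149 0.1512] 0.00016158471679079977 box [0.0062 0.1101]
plunger [0.4222 0.173  0.0949] 0.0004373050046108457 box [-0.0421  0.1667]
handle [0.6029 0.2791 0.3366] 3.4828671676991755e-05 box [ 0.0829 -0.0015]
medal [0.6195 0.1821 0.075 ] box [-0.0118 -0.0284]
plunger [0.4223 0.1722 0.098 ] box [-0.0429  0.1665]
knuckle [0.4835 0.2138 0.155 ] box [0.0051 0.1101]
medal scene [0.61976392 0.18380632 0.075     ] plungerscene [0.4251357  0.17284488 0.098     ] knuckle scene [0.48242496 0.2141481  0.155     ]
```

```bash
cat >> h.py <<'E'
BC=np.array([.5926,.1980]); BY=np.radians(83.76); BR=np.array([[np.cos(BY),-np.sin(BY)],[np.sin(BY),np.cos(BY)]])
def shelf(x,y): return BC+BR@np.array([x,y-.027])
def yawof(R): return np.degrees(np.arctan2(R[1,1],R[0,1]))   # angle of tool y
def plan(P,*wps,vmax=.95):
    """wps: (x,y,z,yaw of tool y or None). prints n x row (tool down)."""
    s=state(); p=np.array(s['position']); yaw=yawof(s['orientation'])
    if P: print('at',np.round(p,4),round(yaw,2),'t',s['clock'],'w',round(s['gripper_width'],4),'F',np.round(s['contact_force'],1))
    for x,y,z,ya in wps:
        D=np.array([x,y,z])-p; dy=0 if ya is None else (ya-yaw+180)%360-180
        n=int(np.ceil(max(np.linalg.norm(D)/.03/vmax,abs(dy)/4/vmax,1)))
        while 1:
            th=np.radians(dy/n); S=np.zeros((3,3))
            for k in range(n):
                a=np.radians(yaw)+k*th; c,s_=np.cos(a),np.sin(a)
                S+=np.array([[-s_,c,0],[c,s_,0],[0,0,-1]])  # columns tool x,y,z ; y=(c,s), x = y cross z
            v=np.linalg.solve(S,D)/.03
            if abs(v).max()<=1: break
            n+=1
        print(f'to {np.round([x,y,z],4)} yaw {ya}: {n} x',np.round(v,3).tolist()+[0,0,round(-dy/n/4,3)])
        p=np.array([x,y,z]); yaw+=dy
E
python3 - <<'E'
from h import *
s=state(); print(np.round(s['orientation'],3), shelf(0,0))
plan(1,(.6196,.183,.21,-96.24),(.6196,.183,.1,None),(.6196,.183,.066,None))
E
```

```text
[[ 0.943  0.334 -0.   ]
 [ 0.334 -0.943  0.002]
 [ 0.    -0.002 -1.   ]] [0.61944003 0.19506528]
at [ 0.2004 -0.5649  0.2305] -70.48 t 0.1 w 0.0853 F [ 1.2 -0.9 -0.3]
to [0.6196 0.183  0.21  ] yaw -96.24: 31 x [0.551, -0.749, 0.022, 0, 0, np.float64(0.208)]
to [0.6196 0.183  0.1   ] yaw None: 4 x [0.0, -0.0, 0.917, 0, 0, 0.0]
to [0.6196 0.183  0.066 ] yaw None: 2 x [0.0, -0.0, 0.567, 0, 0, 0.0]
```

Request:
{"name": "drive_tool", "arguments": {"series": [[[0.551, -0.749, 0.022, 0, 0, 0.208], [0.551, -0.749, 0.022, 0, 0, 0.208], [0.551, -0.749, 0.022, 0, 0, 0.208], [0.551, -0.749, 0.022, 0, 0, 0.208], [0.551, -0.749, 0.022, 0, 0, 0.208], [0.551, -0.749, 0.022, 0, 0, 0.208], [0.551, -0.749, 0.022, 0, 0, 0.208], [0.551, -0.749, 0.022, 0, 0, 0.208], [0.551, -0.749, 0.022, 0, 0, 0.208], [0.551, -0.749, 0.022, 0, 0, 0.208], [0.551, -0.749, 0.022, 0, 0, 0.208], [0.551, -0.749, 0.022, 0, 0, 0.208]]], "gripper": 0.7, "newtons": 30}}

```text
clock: 1.3
position: [0.3225, -0.2529, 0.2231]
orientation: [[0.986, 0.165, -0.0], [0.165, -0.986, 0.001], [-0.0, -0.001, -1.0]]
contact_force: [0.8, -0.4, -0.1]
gripper_width: 0.0725
finger_force: 0.0
```

Request:
{"name": "drive_tool", "arguments": {"series": [[[0.551, -0.749, 0.022, 0, 0, 0.208], [0.551, -0.749, 0.022, 0, 0, 0.208], [0.551, -0.749, 0.022, 0, 0, 0.208], [0.551, -0.749, 0.022, 0, 0, 0.208], [0.551, -0.749, 0.022, 0, 0, 0.208], [0.551, -0.749, 0.022, 0, 0, 0.208], [0.551, -0.749, 0.022, 0, 0, 0.208], [0.551, -0.749, 0.022, 0, 0, 0.208], [0.551, -0.749, 0.022, 0, 0, 0.208], [0.551, -0.749, 0.022, 0, 0, 0.208], [0.551, -0.749, 0.022, 0, 0, 0.208], [0.551, -0.749, 0.022, 0, 0, 0.208]]]}}

```text
clock: 2.5
position: [0.4966, 0.0324, 0.2151]
orientation: [[1.0, -0.008, -0.001], [-0.008, -1.0, 0.0], [-0.001, -0.0, -1.0]]
contact_force: [-0.0, -0.3, -0.0]
gripper_width: 0.0727
finger_force: 0.0
```

Request:
{"name": "drive_tool", "arguments": {"series": [[[0.551, -0.749, 0.022, 0, 0, 0.208], [0.551, -0.749, 0.022, 0, 0, 0.208], [0.551, -0.749, 0.022, 0, 0, 0.208], [0.551, -0.749, 0.022, 0, 0, 0.208], [0.551, -0.749, 0.022, 0, 0, 0.208], [0.551, -0.749, 0.022, 0, 0, 0.208], [0.551, -0.749, 0.022, 0, 0, 0.208], [0, 0, 0, 0, 0, 0], [0, 0, 0, 0, 0, 0], [0, 0, 0, 0, 0, 0]]]}}

```text
clock: 3.5
position: [0.6191, 0.1817, 0.2104]
orientation: [[0.994, -0.109, -0.002], [-0.109, -0.994, -0.001], [-0.002, 0.001, -1.0]]
contact_force: [-0.1, -0.2, -0.4]
gripper_width: 0.0728
finger_force: 0.0
```

Run:
```python
from h import *
s=state(); img=capture('wrist'); cv2.imwrite('pics/w1.png',img)
m=cv2.morphologyEx(tan(img),cv2.MORPH_CLOSE,np.ones((5,5)))
for c in cv2.findContours(m,cv2.RETR_EXTERNAL,cv2.CHAIN_APPROX_NONE)[0]:
    if cv2.contourArea(c)<500: continue
    P=np.array([wonz(p[0],.075,s)[:2] for p in c]); (x,y),r=cv2.minEnclosingCircle((P*1000).astype(np.float32))
    print(x,y,r,cv2.minEnclosingCircle(c))
plan(1,(.6196,.183,.1,-96.24),(.6196,.183,.066,None))
```

```text
589.4708251953125 -59.83448028564453 21.553573608398438 ((587.6278076171875, 232.39857482910156), 21.662755966186523)
619.4596557617188 185.23666381835938 27.35800552368164 ((323.85009765625, 227.0025177001953), 35.20671081542969)
at [0.6191 0.1816 0.2106] -96.29 t 3.55 w 0.0726 F [-0.   0.9 -0.3]
to [0.6196 0.183  0.1   ] yaw -96.24: 4 x [0.002, -0.012, 0.922, 0, 0, np.float64(-0.003)]
to [0.6196 0.183  0.066 ] yaw None: 2 x [0.0, -0.0, 0.567, 0, 0, 0.0]
```

View pics/w1.png

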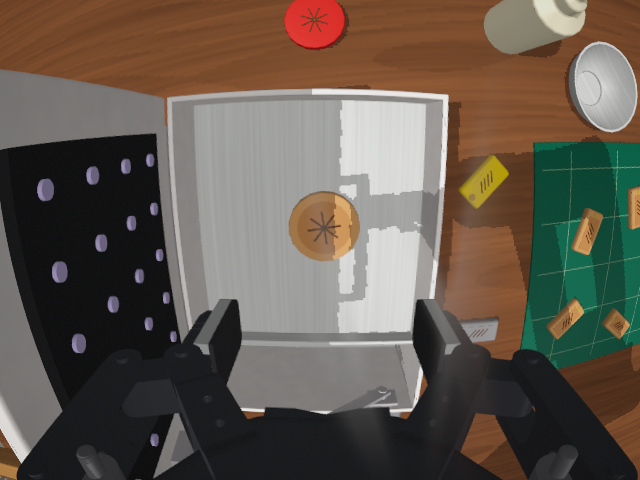

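The wrist view confirms the tan medallion at (324,227). The red disc at (315,20) and the yellow fob at (484,182) are outside the box. Going down to grip it.

Request:
{"name": "drive_tool", "arguments": {"series": [[[0.005, -0.02, 0.92, 0, 0, 0], [0.005, -0.02, 0.92, 0, 0, 0], [0, -0.02, 0.92, 0, 0, 0], [0, -0.02, 0.92, 0, 0, 0], [0, 0, 0.57, 0, 0, 0], [0, 0, 0.57, 0, 0, 0], [0, 0, 0, 0, 0, 0], [0, 0, 0, 0, 0, 0]]]}}

```text
clock: 4.35
position: [0.6203, 0.1841, 0.0666]
orientation: [[0.994, -0.11, -0.001], [-0.11, -0.994, -0.0], [-0.001, 0.0, -1.0]]
contact_force: [0.4, -0.0, -0.3]
gripper_width: 0.0723
finger_force: 0.0
```

Request:
{"name": "drive_tool", "arguments": {"series": [[[0, 0, 0, 0, 0, 0], [0, 0, 0, 0, 0, 0], [0, 0, 0, 0, 0, 0], [0, 0, 0, 0, 0, 0], [0, 0, 0, 0, 0, 0], [0, 0, 0, 0, 0, 0]]], "gripper": -1, "newtons": 30}}

```text
clock: 4.95
position: [0.6216, 0.1847, 0.0682]
orientation: [[0.994, -0.109, 0.002], [-0.109, -0.994, 0.0], [0.002, -0.001, -1.0]]
contact_force: [-1.0, -1.5, 6.5]
gripper_width: 0.0537
finger_force: 30.8
```

Request:
{"name": "drive_tool", "arguments": {"series": [[[0, 0, -0.3, 0, 0, 0], [0, 0, -0.5, 0, 0, 0], [0, 0, -1, 0, 0, 0], [0, 0, -1, 0, 0, 0], [0, 0, -1, 0, 0, 0], [0, 0, -1, 0, 0, 0], [0, 0, 0, 0, 0, 0], [0, 0, 0, 0, 0, 0]]]}}

```text
clock: 5.75
position: [0.6213, 0.1849, 0.2123]
orientation: [[0.994, -0.109, 0.003], [-0.109, -0.994, 0.001], [0.003, -0.001, -1.0]]
contact_force: [-0.2, 0.0, -0.7]
gripper_width: 0.0534
finger_force: 31.7
```

Run:
```python
from h import *
s=state(); img=capture('wrist'); cv2.imwrite('pics/w2.png',img[150:480,120:560])
plan(1,(.43,-.37,.15,None),(.43,-.37,.012,None))
```

```text
at [0.6204 0.1847 0.2108] -96.26 t 5.8 w 0.0537 F [-0.  -0.8 -0.7]
to [ 0.43 -0.37  0.15] yaw None: 21 x [-0.204, 0.908, 0.097, 0, 0, 0.0]
to [ 0.43  -0.37   0.012] yaw None: 5 x [0.0, -0.0, 0.92, 0, 0, 0.0]
```

View pics/w2.png

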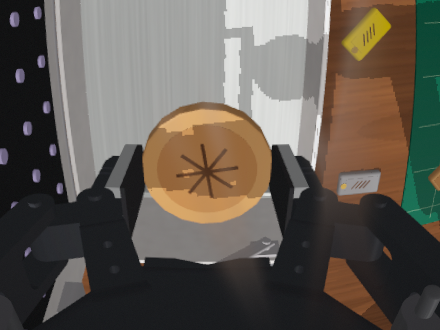

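Request:
{"name": "drive_tool", "arguments": {"series": [[[-0.204, 0.908, 0.097, 0, 0, 0], [-0.204, 0.908, 0.097, 0, 0, 0], [-0.204, 0.908, 0.097, 0, 0, 0], [-0.204, 0.908, 0.097, 0, 0, 0], [-0.204, 0.908, 0.097, 0, 0, 0], [-0.204, 0.908, 0.097, 0, 0, 0], [-0.204, 0.908, 0.097, 0, 0, 0], [-0.204, 0.908, 0.097, 0, 0, 0], [-0.204, 0.908, 0.097, 0, 0, 0], [-0.204, 0.908, 0.097, 0, 0, 0], [-0.204, 0.908, 0.097, 0, 0, 0], [-0.204, 0.908, 0.097, 0, 0, 0]]]}}

```text
clock: 7.0
position: [0.5104, -0.1327, 0.174]
orientation: [[0.994, -0.109, -0.003], [-0.109, -0.994, 0.001], [-0.003, -0.001, -1.0]]
contact_force: [0.3, -0.1, -0.8]
gripper_width: 0.054
finger_force: 31.7
```

Request:
{"name": "drive_tool", "arguments": {"series": [[[-0.204, 0.908, 0.097, 0, 0, 0], [-0.204, 0.908, 0.097, 0, 0, 0], [-0.204, 0.908, 0.097, 0, 0, 0], [-0.204, 0.908, 0.097, 0, 0, 0], [-0.204, 0.908, 0.097, 0, 0, 0], [-0.204, 0.908, 0.097, 0, 0, 0], [-0.204, 0.908, 0.097, 0, 0, 0], [-0.204, 0.908, 0.097, 0, 0, 0], [-0.204, 0.908, 0.097, 0, 0, 0], [0, 0, 0, 0, 0, 0], [0, 0, 0, 0, 0, 0]]]}}

```text
clock: 8.1
position: [0.4295, -0.3693, 0.1479]
orientation: [[0.994, -0.111, -0.002], [-0.111, -0.994, 0.003], [-0.002, -0.002, -1.0]]
contact_force: [0.5, 0.2, 0.4]
gripper_width: 0.0534
finger_force: 31.7
```

Request:
{"name": "drive_tool", "arguments": {"series": [[[0, 0, 0.92, 0, 0, 0], [0, 0, 0.92, 0, 0, 0], [0, 0, 0.92, 0, 0, 0], [0, 0, 0.92, 0, 0, 0], [0, 0, 0.5, 0, 0, 0], [0, 0, 0.3, 0, 0, 0], [0, 0, 0, 0, 0, 0]]]}}

```text
clock: 8.8
position: [0.43, -0.3681, 0.0135]
orientation: [[0.994, -0.108, -0.002], [-0.108, -0.994, 0.002], [-0.002, -0.002, -1.0]]
contact_force: [-0.2, 0.6, -0.0]
gripper_width: 0.0534
finger_force: 31.7
```

Now ease down until it touches.

Request:
{"name": "drive_tool", "arguments": {"series": [[[0, 0, 0.1, 0, 0, 0], [0, 0, 0.05, 0, 0, 0], [0, 0, 0.05, 0, 0, 0], [0, 0, 0, 0, 0, 0]]]}}

```text
clock: 9.2
position: [0.4306, -0.3701, 0.0091]
orientation: [[0.994, -0.109, 0.0], [-0.109, -0.994, -0.0], [0.001, 0.0, -1.0]]
contact_force: [0.1, 0.3, 0.0]
gripper_width: 0.0539
finger_force: 31.7
```

Request:
{"name": "drive_tool", "arguments": {"series": [[[0, 0, 0.04, 0, 0, 0], [0, 0, 0, 0, 0, 0], [0, 0, 0, 0, 0, 0]]]}}

```text
clock: 9.5
position: [0.4304, -0.3699, 0.0076]
orientation: [[0.994, -0.109, -0.0], [-0.109, -0.994, 0.0], [-0.0, -0.0, -1.0]]
contact_force: [0.9, -0.0, -0.1]
gripper_width: 0.0536
finger_force: 31.7
```

Request:
{"name": "drive_tool", "arguments": {"series": [[[0, 0, 0.03, 0, 0, 0], [0, 0, 0, 0, 0, 0], [0, 0, 0, 0, 0, 0]]]}}

```text
clock: 9.8
position: [0.4304, -0.3699, 0.0066]
orientation: [[0.994, -0.109, -0.0], [-0.109, -0.994, 0.0], [-0.0, -0.0, -1.0]]
contact_force: [-0.2, -1.7, -1.0]
gripper_width: 0.0533
finger_force: 31.7
```

Request:
{"name": "drive_tool", "arguments": {"series": [[[0, 0, 0.03, 0, 0, 0], [0, 0, 0, 0, 0, 0], [0, 0, 0, 0, 0, 0]]]}}

```text
clock: 10.1
position: [0.4305, -0.3699, 0.0062]
orientation: [[0.994, -0.109, 0.0], [-0.109, -0.994, -0.0], [0.0, 0.0, -1.0]]
contact_force: [-0.8, 1.0, 5.3]
gripper_width: 0.0535
finger_force: 32.3
```

Request:
{"name": "drive_tool", "arguments": {"series": [[[0, 0, 0, 0, 0, 0], [0, 0, 0, 0, 0, 0], [0, 0, 0, 0, 0, 0], [0, 0, -0.3, 0, 0, 0], [0, 0, -1, 0, 0, 0], [0, 0, -1, 0, 0, 0], [0, 0, 0, 0, 0, 0]]], "gripper": 0.7}}

```text
clock: 10.8
position: [0.4327, -0.3722, 0.0789]
orientation: [[0.994, -0.109, 0.005], [-0.109, -0.994, -0.005], [0.006, 0.005, -1.0]]
contact_force: [-0.1, -0.7, -0.3]
gripper_width: 0.0726
finger_force: 0.0
```

Run:
```python
from h import *
img=capture('top'); cv2.imwrite('pics/top1.png',img)
for f in fobs('top',.013,img): 
    if 20<f[3]<62 and 40<f[2]<62: print(np.round(f[:5],3),np.round(f[5]))
plan(1)
```

```text
[ 0.425 -0.2   52.343 27.189 51.445] [382. 307.]
[  0.455  -0.101  50.892  27.764 -49.674] [342. 294.]
[  0.517  -0.338  51.753  28.36  -14.512] [436. 270.]
[  0.566  -0.116  52.026  27.639 -22.129] [348. 250.]
[ 0.589 -0.203 51.184 27.979  7.796] [382. 241.]
at [ 0.4318 -0.3713  0.0772] -96.26 t 10.85 w 0.0723 F [-0.2  0.1 -0.8]
```

Run:
```python
from h import *
plan(1,(.517,-.338,.075,-14.5),(.517,-.338,.0075,None),(.517,-.338,.18,None))
```

```text
at [ 0.4318 -0.3713  0.0772] -96.26 t 10.85 w 0.0723 F [-0.2  0.1 -0.8]
to [ 0.517 -0.338  0.075] yaw -14.5: 22 x [0.148, 0.03, 0.003, 0, 0, np.float64(-0.929)]
to [ 0.517  -0.338   0.0075] yaw None: 3 x [0.0, 0.0, 0.75, 0, 0, 0.0]
to [ 0.517 -0.338  0.18 ] yaw None: 7 x [0.0, 0.0, -0.821, 0, 0, 0.0]
```

Request:
{"name": "drive_tool", "arguments": {"series": [[[0.148, 0.03, 0, 0, 0, -0.929], [0.148, 0.03, 0, 0, 0, -0.929], [0.148, 0.03, 0, 0, 0, -0.929], [0.148, 0.03, 0, 0, 0, -0.929], [0.148, 0.03, 0, 0, 0, -0.929], [0.148, 0.03, 0, 0, 0, -0.929], [0.148, 0.03, 0, 0, 0, -0.929], [0.148, 0.03, 0, 0, 0, -0.929], [0.148, 0.03, 0, 0, 0, -0.929], [0.148, 0.03, 0, 0, 0, -0.929], [0.148, 0.03, 0, 0, 0, -0.929], [0.148, 0.03, 0, 0, 0, -0.929]]], "gripper": 0.6}}

```text
clock: 12.05
position: [0.4829, -0.3668, 0.0737]
orientation: [[0.783, 0.622, -0.001], [0.622, -0.783, 0.001], [-0.0, -0.002, -1.0]]
contact_force: [-0.6, 0.3, -0.6]
gripper_width: 0.0682
finger_force: 0.0
```

Request:
{"name": "drive_tool", "arguments": {"series": [[[0.148, 0.03, 0, 0, 0, -0.929], [0.148, 0.03, 0, 0, 0, -0.929], [0.148, 0.03, 0, 0, 0, -0.929], [0.148, 0.03, 0, 0, 0, -0.929], [0.148, 0.03, 0, 0, 0, -0.929], [0.148, 0.03, 0, 0, 0, -0.929], [0.148, 0.03, 0, 0, 0, -0.929], [0.148, 0.03, 0, 0, 0, -0.929], [0.148, 0.03, 0, 0, 0, -0.929], [0.148, 0.03, 0, 0, 0, -0.929], [0, 0, 0, 0, 0, 0], [0, 0, 0, 0, 0, 0]]]}}

```text
clock: 13.25
position: [0.5152, -0.3363, 0.0741]
orientation: [[0.252, 0.968, -0.001], [0.968, -0.252, 0.001], [0.001, -0.001, -1.0]]
contact_force: [-0.6, 0.1, 0.5]
gripper_width: 0.0685
finger_force: 0.0
```

```bash
cat >> h.py <<'E'
def wfob(z=.013,lo=40,hi=65):
    s=state(); img=capture('wrist'); out=[]
    m=cv2.morphologyEx(tan(img),cv2.MORPH_CLOSE,np.ones((7,7)))
    for c in cv2.findContours(m,cv2.RETR_EXTERNAL,cv2.CHAIN_APPROX_NONE)[0]:
        if cv2.contourArea(c)<400: continue
        P=np.array([wonz(p[0],z,s)[:2] for p in c]); (x,y),(w,h),a=cv2.minAreaRect((P*1000).astype(np.float32))
        if w<h: w,h,a=h,w,a+90
        if lo<w<hi and h>18: print('wrist',np.round([x/1000,y/1000],4),round(w),round(h),round((a+90)%180-90,1))
    return img
E
python3 - <<'E'
from h import *
img=wfob(); cv2.imwrite('pics/w3.png',img)
plan(1,(.517,-.338,.0075,-14.5))
E
```

```text
wrist [ 0.5172 -0.3345] 51 28 -14.6
wrist [ 0.4271 -0.1993] 51 29 51.6
wrist [ 0.5873 -0.2097] 55 25 -9.9
at [ 0.5152 -0.3365  0.0742] -14.6 t 13.3 w 0.0684 F [ 0.1 -0.3  0.8]
to [ 0.517  -0.338   0.0075] yaw -14.5: 3 x [-0.011, 0.023, 0.741, 0, 0, np.float64(-0.008)]
```

Request:
{"name": "drive_tool", "arguments": {"series": [[[0.02, 0.02, 0.74, 0, 0, 0], [0.02, 0.02, 0.74, 0, 0, 0], [0.01, 0.02, 0.5, 0, 0, 0], [0, 0, 0.24, 0, 0, 0], [0, 0, 0, 0, 0, 0], [0, 0, 0, 0, 0, 0]]]}}

```text
clock: 13.9
position: [0.518, -0.336, 0.0085]
orientation: [[0.251, 0.968, 0.0], [0.968, -0.251, -0.0], [-0.0, 0.0, -1.0]]
contact_force: [0.3, -0.5, 0.3]
gripper_width: 0.0685
finger_force: 0.0
```

Request:
{"name": "drive_tool", "arguments": {"series": [[[0, 0, 0, 0, 0, 0], [0, 0, 0, 0, 0, 0], [0, 0, 0, 0, 0, 0], [0, 0, 0, 0, 0, 0], [0, 0, 0, 0, 0, 0]]], "gripper": -1}}

```text
clock: 14.4
position: [0.5184, -0.3362, 0.0096]
orientation: [[0.251, 0.968, 0.001], [0.968, -0.251, -0.001], [-0.001, 0.002, -1.0]]
contact_force: [-0.9, 0.9, 6.1]
gripper_width: 0.0488
finger_force: 30.5
```

Request:
{"name": "drive_tool", "arguments": {"series": [[[0, 0, -0.3, 0, 0, 0], [0, 0, -0.8, 0, 0, 0], [0, 0, -1, 0, 0, 0], [0, 0, -1, 0, 0, 0], [0, 0, -1, 0, 0, 0], [0, 0, -1, 0, 0, 0], [0, 0, -0.5, 0, 0, 0]]]}}

```text
clock: 15.1
position: [0.519, -0.3366, 0.1802]
orientation: [[0.251, 0.968, 0.004], [0.968, -0.251, -0.003], [-0.002, 0.005, -1.0]]
contact_force: [0.8, -0.2, 0.1]
gripper_width: -0.0003
finger_force: 0.0
```

Run:
```python
from h import *
img=wfob(.18); cv2.imwrite('pics/w4.png',img[150:480,120:560])
t=shelf(-.03,-.078)
plan(1,(*t,.18,-96.24),(*t,.072,None))
```

```text
at [ 0.5198 -0.3372  0.1818] -14.51 t 15.15 w 0.0 F [-0.4 -1.2  1.2]
to [0.6937 0.1568 0.18  ] yaw -96.24: 22 x [0.716, -0.485, 0.003, 0, 0, np.float64(0.929)]
to [0.6937 0.1568 0.072 ] yaw None: 4 x [0.0, -0.0, 0.9, 0, 0, 0.0]
```

View pics/w4.png

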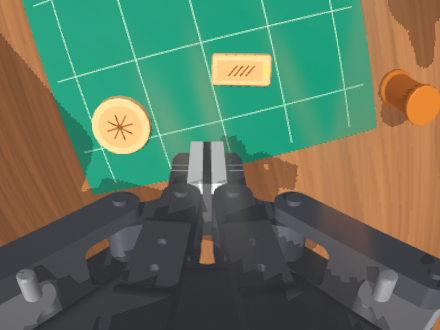

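The grip slipped off: the gripper is empty, and the fob lies face up at crop (241,70), with the medallion at (120,125) on the mat. I gripped too high, since the tips are still drawn back at that width. I'll go lower.

Run:
```python
from h import *
wfob(.013)
for f in mfobs(): print(np.round(f[:5],3))
plan(1,(.5172,-.3355,.06,-14.5),(.5172,-.3355,.001,None))
```

```text
wrist [ 0.4296 -0.3667] 57 54 69.1
wrist [ 0.5479 -0.3432] 51 28 -15.4
wrist [ 0.4268 -0.1989] 52 28 51.2
wrist [ 0.5891 -0.2015] 52 28 7.9
[ 0.425 -0.2   52.343 27.189 51.445]
[  0.435  -0.36   54.539  32.671 -32.557]
[  0.455  -0.101  50.892  27.764 -49.674]
[  0.548  -0.346  51.841  28.193 -16.   ]
[  0.566  -0.116  52.026  27.639 -22.129]
[ 0.589 -0.203 51.157 28.163  8.306]
at [ 0.5185 -0.3362  0.1779] -14.51 t 15.25 w 0.0001 F [ 0.3  0.  -0.9]
to [ 0.5172 -0.3355  0.06  ] yaw -14.5: 5 x [0.003, -0.01, 0.786, 0, 0, np.float64(-0.001)]
to [ 0.5172 -0.3355  0.001 ] yaw None: 3 x [0.0, 0.0, 0.656, 0, 0, 0.0]
```

Run:
```python
from h import *
plan(1,(.548,-.344,.06,-15.6),(.548,-.344,.001,None))
```

```text
at [ 0.5185 -0.3362  0.1779] -14.51 t 15.25 w 0.0001 F [ 0.3  0.  -0.9]
to [ 0.548 -0.344  0.06 ] yaw -15.6: 5 x [0.001, 0.203, 0.786, 0, 0, np.float64(0.054)]
to [ 0.548 -0.344  0.001] yaw None: 3 x [0.0, 0.0, 0.656, 0, 0, 0.0]
```

Request:
{"name": "drive_tool", "arguments": {"series": [[[0, 0.203, 0.7, 0, 0, 0.054], [0, 0.203, 0.7, 0, 0, 0.054], [0, 0.203, 0.7, 0, 0, 0.054], [0, 0.203, 0.9, 0, 0, 0.054], [0, 0.203, 0.93, 0, 0, 0.054], [0, 0, 0.5, 0, 0, 0], [0, 0, 0.7, 0, 0, 0], [0, 0, 0.5, 0, 0, 0], [0, 0, 0.27, 0, 0, 0], [0, 0, 0, 0, 0, 0], [0, 0, 0, 0, 0, 0]]], "gripper": 0.6}}

```text
clock: 16.35
position: [0.5474, -0.3437, -0.0004]
orientation: [[0.269, 0.963, 0.0], [0.963, -0.269, -0.0], [-0.0, 0.001, -1.0]]
contact_force: [0.3, -0.1, 0.2]
gripper_width: 0.0682
finger_force: 0.0
```

Request:
{"name": "drive_tool", "arguments": {"series": [[[0, 0, 0, 0, 0, 0], [0, 0, 0, 0, 0, 0], [0, 0, 0, 0, 0, 0], [0, 0, 0, 0, 0, 0]]], "gripper": -1}}

```text
clock: 16.75
position: [0.548, -0.3441, 0.0004]
orientation: [[0.269, 0.963, 0.002], [0.963, -0.269, -0.001], [-0.001, 0.002, -1.0]]
contact_force: [-0.5, 0.7, 5.9]
gripper_width: 0.051
finger_force: 32.2
```

Request:
{"name": "drive_tool", "arguments": {"series": [[[0, 0, -0.3, 0, 0, 0], [0, 0, -0.8, 0, 0, 0], [0, 0, 0, 0, 0, 0], [0, 0, 0, 0, 0, 0]]]}}

```text
clock: 17.15
position: [0.5477, -0.3439, 0.0328]
orientation: [[0.269, 0.963, 0.001], [0.963, -0.269, -0.001], [-0.001, 0.002, -1.0]]
contact_force: [-0.3, 0.1, -0.4]
gripper_width: 0.0509
finger_force: 31.5
```

Run:
```python
from h import *
t=shelf(-.03,-.078)
plan(1,(.5477,-.344,.16,None),(*t,.17,-96.24),(*t,.0635,None))
```

```text
at [ 0.5477 -0.3439  0.0328] -15.59 t 17.15 w 0.0509 F [-0.3  0.1 -0.4]
to [ 0.5477 -0.344   0.16  ] yaw None: 5 x [-0.001, 0.001, -0.848, 0, 0, 0.0]
to [0.6937 0.1568 0.17  ] yaw -96.24: 22 x [0.679, -0.527, -0.015, 0, 0, np.float64(0.916)]
to [0.6937 0.1568 0.0635] yaw None: 4 x [0.0, -0.0, 0.888, 0, 0, 0.0]
```

Request:
{"name": "drive_tool", "arguments": {"series": [[[0, 0, -0.85, 0, 0, 0], [0, 0, -0.85, 0, 0, 0], [0, 0, -0.85, 0, 0, 0], [0, 0, -0.85, 0, 0, 0], [0, 0, -0.85, 0, 0, 0], [0.679, -0.527, -0.015, 0, 0, 0.916], [0.679, -0.527, -0.015, 0, 0, 0.916], [0.679, -0.527, -0.015, 0, 0, 0.916], [0.679, -0.527, -0.015, 0, 0, 0.916], [0.679, -0.527, -0.015, 0, 0, 0.916], [0.679, -0.527, -0.015, 0, 0, 0.916], [0.679, -0.527, -0.015, 0, 0, 0.916]]]}}

```text
clock: 18.35
position: [0.5112, -0.1666, 0.1618]
orientation: [[0.661, 0.75, -0.002], [0.75, -0.661, 0.001], [-0.0, -0.002, -1.0]]
contact_force: [1.3, -0.1, -0.7]
gripper_width: 0.051
finger_force: 31.5
```

Request:
{"name": "drive_tool", "arguments": {"series": [[[0.679, -0.527, -0.015, 0, 0, 0.916], [0.679, -0.527, -0.015, 0, 0, 0.916], [0.679, -0.527, -0.015, 0, 0, 0.916], [0.679, -0.527, -0.015, 0, 0, 0.916], [0.679, -0.527, -0.015, 0, 0, 0.916], [0.679, -0.527, -0.015, 0, 0, 0.916], [0.679, -0.527, -0.015, 0, 0, 0.916], [0.679, -0.527, -0.015, 0, 0, 0.916], [0.679, -0.527, -0.015, 0, 0, 0.916], [0.679, -0.527, -0.015, 0, 0, 0.916], [0.679, -0.527, -0.015, 0, 0, 0.916], [0.679, -0.527, -0.015, 0, 0, 0.916]]]}}

```text
clock: 19.55
position: [0.6327, 0.1098, 0.1669]
orientation: [[0.997, 0.081, -0.002], [0.081, -0.997, -0.0], [-0.002, -0.0, -1.0]]
contact_force: [-0.6, 0.4, -0.2]
gripper_width: 0.0512
finger_force: 31.5
```

Request:
{"name": "drive_tool", "arguments": {"series": [[[0.679, -0.527, -0.015, 0, 0, 0.916], [0.679, -0.527, -0.015, 0, 0, 0.916], [0.679, -0.527, -0.015, 0, 0, 0.916], [0, 0, 0, 0, 0, 0], [0, 0, 0, 0, 0, 0]]]}}

```text
clock: 20.05
position: [0.6924, 0.1574, 0.168]
orientation: [[0.994, -0.107, -0.002], [-0.107, -0.994, -0.0], [-0.002, 0.001, -1.0]]
contact_force: [-1.4, -0.4, -0.2]
gripper_width: 0.051
finger_force: 31.5
```

Run:
```python
from h import *
cv2.imwrite('pics/w5.png',capture('wrist'))
t=shelf(-.03,-.078)
plan(1,(*t,.0635,-96.24))
```

```text
at [0.6919 0.157  0.1682] -96.14 t 20.1 w 0.051 F [-0.1 -0.1 -1.7]
to [0.6937 0.1568 0.0635] yaw -96.24: 4 x [0.015, 0.001, 0.873, 0, 0, np.float64(0.006)]
```

View pics/w5.png

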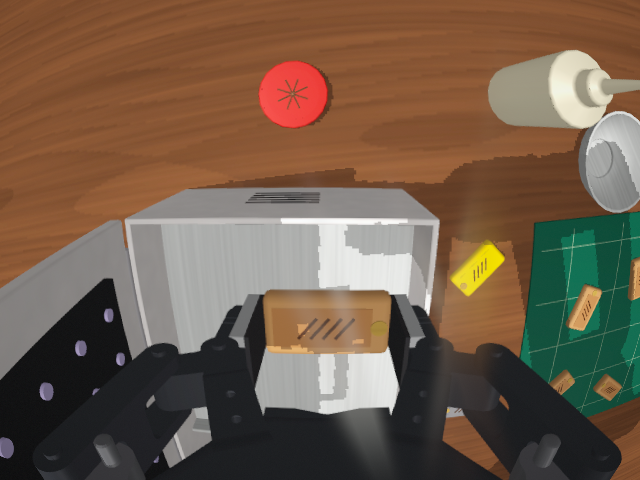

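The fob is held level at (327,322), face up, inside the rim and clear of the front wall at row 222. Lowering it.

Request:
{"name": "drive_tool", "arguments": {"series": [[[0, 0, 0.9, 0, 0, 0], [0, 0, 0.9, 0, 0, 0], [0, 0, 0.9, 0, 0, 0], [0, 0, 0.5, 0, 0, 0], [0, 0, 0.2, 0, 0, 0], [0, 0, 0.07, 0, 0, 0], [0, 0, 0.03, 0, 0, 0], [0, 0, 0, 0, 0, 0], [0, 0, 0, 0, 0, 0]]]}}

```text
clock: 21.0
position: [0.6939, 0.1575, 0.0657]
orientation: [[0.994, -0.108, 0.002], [-0.108, -0.994, 0.0], [0.002, -0.001, -1.0]]
contact_force: [-0.3, 0.4, -1.0]
gripper_width: 0.0514
finger_force: 31.5
```

Request:
{"name": "drive_tool", "arguments": {"series": [[[0, 0, 0.05, 0, 0, 0], [0, 0, 0.03, 0, 0, 0], [0, 0, 0, 0, 0, 0], [0, 0, 0, 0, 0, 0]]]}}

```text
clock: 21.4
position: [0.6934, 0.1574, 0.0625]
orientation: [[0.994, -0.108, 0.0], [-0.108, -0.994, 0.0], [0.0, -0.0, -1.0]]
contact_force: [-0.6, -1.0, 1.8]
gripper_width: 0.0507
finger_force: 31.8
```

Request:
{"name": "drive_tool", "arguments": {"series": [[[0, 0, 0.03, 0, 0, 0], [0, 0, 0, 0, 0, 0], [0, 0, 0, 0, 0, 0]]]}}

```text
clock: 21.7
position: [0.6934, 0.1574, 0.0624]
orientation: [[0.994, -0.108, 0.001], [-0.108, -0.994, 0.0], [0.001, -0.0, -1.0]]
contact_force: [-1.3, 0.2, 7.7]
gripper_width: 0.0511
finger_force: 32.4
```

Request:
{"name": "drive_tool", "arguments": {"series": [[[0, 0, 0, 0, 0, 0], [0, 0, 0, 0, 0, 0], [0, 0, 0, 0, 0, 0], [0, 0, -0.3, 0, 0, 0], [0, 0, -0.8, 0, 0, 0], [0, 0, -0.85, 0, 0, 0], [0, 0, -0.85, 0, 0, 0], [0, 0, -0.85, 0, 0, 0]]], "gripper": 0.6}}

```text
clock: 22.5
position: [0.6932, 0.1574, 0.1723]
orientation: [[0.994, -0.108, 0.0], [-0.108, -0.994, 0.0], [0.0, -0.0, -1.0]]
contact_force: [1.1, 0.1, 0.1]
gripper_width: 0.0679
finger_force: 0.0
```

Run:
```python
from h import *
for f in mfobs(): print(np.round(f[:5],3))
wfob(.075)
plan(1,(.566,-.115,.15,-22),(.566,-.115,.075,-22))
```

```text
[ 0.425 -0.2   49.994 26.391 51.447]
[  0.455  -0.1    50.088  27.076 -49.265]
[  0.566  -0.116  52.026  27.639 -22.129]
[ 0.589 -0.204 51.871 27.804  8.509]
wrist [ 0.6087 -0.0588] 40 23 -22.2
wrist [0.692  0.1584] 49 26 83.8
at [0.6961 0.1578 0.1759] -96.2 t 22.6 w 0.0683 F [0.4 0.7 1. ]
to [ 0.566 -0.115  0.15 ] yaw -22: 20 x [-0.44, 0.314, 0.043, 0, 0, np.float64(-0.927)]
to [ 0.566 -0.115  0.075] yaw -22: 3 x [0.0, 0.0, 0.833, 0, 0, np.float64(-0.0)]
```

Request:
{"name": "drive_tool", "arguments": {"series": [[[-0.44, 0.314, 0.043, 0, 0, -0.927], [-0.44, 0.314, 0.043, 0, 0, -0.927], [-0.44, 0.314, 0.043, 0, 0, -0.927], [-0.44, 0.314, 0.043, 0, 0, -0.927], [-0.44, 0.314, 0.043, 0, 0, -0.927], [-0.44, 0.314, 0.043, 0, 0, -0.927], [-0.44, 0.314, 0.043, 0, 0, -0.927], [-0.44, 0.314, 0.043, 0, 0, -0.927], [-0.44, 0.314, 0.043, 0, 0, -0.927], [-0.44, 0.314, 0.043, 0, 0, -0.927]]]}}

```text
clock: 23.6
position: [0.5815, 0.0423, 0.1573]
orientation: [[0.857, 0.516, -0.001], [0.516, -0.857, 0.0], [-0.001, -0.001, -1.0]]
contact_force: [0.2, 0.7, 0.3]
gripper_width: 0.0683
finger_force: 0.0
```

Request:
{"name": "drive_tool", "arguments": {"series": [[[-0.44, 0.314, 0.043, 0, 0, -0.927], [-0.44, 0.314, 0.043, 0, 0, -0.927], [-0.44, 0.314, 0.043, 0, 0, -0.927], [-0.44, 0.314, 0.043, 0, 0, -0.927], [-0.44, 0.314, 0.043, 0, 0, -0.927], [-0.44, 0.314, 0.043, 0, 0, -0.927], [-0.44, 0.314, 0.043, 0, 0, -0.927], [-0.44, 0.314, 0.043, 0, 0, -0.927], [-0.44, 0.314, 0.043, 0, 0, -0.927], [-0.44, 0.314, 0.043, 0, 0, -0.927]]]}}

```text
clock: 24.6
position: [0.5627, -0.116, 0.1444]
orientation: [[0.373, 0.928, -0.001], [0.928, -0.373, 0.0], [0.0, -0.001, -1.0]]
contact_force: [-0.1, 0.1, 0.3]
gripper_width: 0.068
finger_force: 0.0
```

Request:
{"name": "drive_tool", "arguments": {"series": [[[0, 0, 0.83, 0, 0, 0], [0, 0, 0.83, 0, 0, 0], [0, 0, 0.83, 0, 0, 0], [0, 0, 0, 0, 0, 0], [0, 0, 0, 0, 0, 0]]]}}

```text
clock: 25.1
position: [0.5627, -0.1153, 0.07]
orientation: [[0.375, 0.927, -0.002], [0.927, -0.375, 0.001], [0.0, -0.002, -1.0]]
contact_force: [0.9, 0.6, 0.2]
gripper_width: 0.0682
finger_force: 0.0
```

Run:
```python
from h import *
wfob()
plan(1,(.566,-.115,.001,-22))
```

```text
wrist [ 0.4573 -0.0968] 51 30 -50.0
wrist [ 0.567  -0.1128] 51 28 -22.0
wrist [ 0.8015 -0.0712] 52 19 67.8
at [ 0.5637 -0.1156  0.0708] -22.04 t 25.15 w 0.0685 F [ 0.7 -0.4  0.4]
to [ 0.566 -0.115  0.001] yaw -22: 3 x [0.016, 0.022, 0.776, 0, 0, np.float64(-0.003)]
```

Request:
{"name": "drive_tool", "arguments": {"series": [[[0.04, 0.03, 0.8, 0, 0, 0], [0.03, 0.03, 0.8, 0, 0, 0], [0.03, 0.03, 0.5, 0, 0, 0], [0, 0, 0.23, 0, 0, 0], [0, 0, 0, 0, 0, 0], [0, 0, 0, 0, 0, 0]]]}}

```text
clock: 25.75
position: [0.5675, -0.1139, 0.0011]
orientation: [[0.375, 0.927, 0.001], [0.927, -0.375, -0.0], [0.0, 0.001, -1.0]]
contact_force: [0.7, 0.4, -0.1]
gripper_width: 0.0685
finger_force: 0.0
```

Request:
{"name": "drive_tool", "arguments": {"series": [[[0, 0, 0, 0, 0, 0], [0, 0, 0, 0, 0, 0], [0, 0, 0, 0, 0, 0], [0, 0, 0, 0, 0, 0]]], "gripper": -1}}

```text
clock: 26.15
position: [0.5677, -0.114, 0.0015]
orientation: [[0.375, 0.927, 0.002], [0.927, -0.375, -0.001], [0.0, 0.002, -1.0]]
contact_force: [-0.7, 0.2, 5.7]
gripper_width: 0.0512
finger_force: 31.3
```

Request:
{"name": "drive_tool", "arguments": {"series": [[[0, 0, -0.3, 0, 0, 0], [0, 0, -0.8, 0, 0, 0], [0, 0, -0.85, 0, 0, 0], [0, 0, -0.85, 0, 0, 0], [0, 0, -0.85, 0, 0, 0], [0, 0, -0.85, 0, 0, 0], [0, 0, -0.85, 0, 0, 0], [0, 0, 0, 0, 0, 0]]]}}

```text
clock: 26.95
position: [0.5693, -0.1145, 0.1651]
orientation: [[0.375, 0.927, 0.007], [0.927, -0.375, -0.002], [0.001, 0.007, -1.0]]
contact_force: [-0.6, 0.4, -0.3]
gripper_width: 0.051
finger_force: 31.7
```

Run:
```python
from h import *
t=shelf(-.03,-.040)
plan(1,(*t,.17,-96.24),(*t,.0635,None))
```

```text
at [ 0.5693 -0.1145  0.1651] -22.04 t 26.95 w 0.051 F [-0.6  0.4 -0.3]
to [0.6559 0.1609 0.17  ] yaw -96.24: 20 x [0.397, -0.331, -0.008, 0, 0, np.float64(0.928)]
to [0.6559 0.1609 0.0635] yaw None: 4 x [0.0, -0.0, 0.888, 0, 0, 0.0]
```

Request:
{"name": "drive_tool", "arguments": {"series": [[[0.397, -0.331, -0.008, 0, 0, 0.928], [0.397, -0.331, -0.008, 0, 0, 0.928], [0.397, -0.331, -0.008, 0, 0, 0.928], [0.397, -0.331, -0.008, 0, 0, 0.928], [0.397, -0.331, -0.008, 0, 0, 0.928], [0.397, -0.331, -0.008, 0, 0, 0.928], [0.397, -0.331, -0.008, 0, 0, 0.928], [0.397, -0.331, -0.008, 0, 0, 0.928], [0.397, -0.331, -0.008, 0, 0, 0.928], [0.397, -0.331, -0.008, 0, 0, 0.928]]]}}

```text
clock: 27.95
position: [0.5632, 0.0394, 0.1626]
orientation: [[0.86, 0.51, -0.002], [0.51, -0.86, 0.0], [-0.001, -0.001, -1.0]]
contact_force: [-0.1, 0.3, 0.2]
gripper_width: 0.0509
finger_force: 31.7
```

Request:
{"name": "drive_tool", "arguments": {"series": [[[0.397, -0.331, -0.008, 0, 0, 0.928], [0.397, -0.331, -0.008, 0, 0, 0.928], [0.397, -0.331, -0.008, 0, 0, 0.928], [0.397, -0.331, -0.008, 0, 0, 0.928], [0.397, -0.331, -0.008, 0, 0, 0.928], [0.397, -0.331, -0.008, 0, 0, 0.928], [0.397, -0.331, -0.008, 0, 0, 0.928], [0.397, -0.331, -0.008, 0, 0, 0.928], [0.397, -0.331, -0.008, 0, 0, 0.928], [0.397, -0.331, -0.008, 0, 0, 0.928], [0, 0, 0, 0, 0, 0], [0, 0, 0, 0, 0, 0]]]}}

```text
clock: 29.15
position: [0.6528, 0.1616, 0.1649]
orientation: [[0.994, -0.107, -0.002], [-0.107, -0.994, -0.0], [-0.002, 0.001, -1.0]]
contact_force: [-0.4, -0.7, 0.1]
gripper_width: 0.0508
finger_force: 31.6
```

Run:
```python
from h import *
plan(1,(*shelf(-.03,-.04),.0645,-96.24))
```

```text
at [0.6528 0.1616 0.1649] -96.16 t 29.15 w 0.0508 F [-0.4 -0.7  0.1]
to [0.6559 0.1609 0.0645] yaw -96.24: 4 x [0.027, 0.003, 0.837, 0, 0, np.float64(0.005)]
```

Request:
{"name": "drive_tool", "arguments": {"series": [[[0.02, 0, 0.9, 0, 0, 0], [0.02, 0, 0.9, 0, 0, 0], [0.02, 0, 0.9, 0, 0, 0], [0, 0, 0.4, 0, 0, 0], [0, 0, 0.15, 0, 0, 0], [0, 0, 0.05, 0, 0, 0], [0, 0, 0, 0, 0, 0], [0, 0, 0, 0, 0, 0]]]}}

```text
clock: 29.95
position: [0.6564, 0.1618, 0.068]
orientation: [[0.994, -0.109, 0.002], [-0.109, -0.994, 0.0], [0.002, -0.001, -1.0]]
contact_force: [0.1, -0.4, -0.5]
gripper_width: 0.0514
finger_force: 31.7
```

Request:
{"name": "drive_tool", "arguments": {"series": [[[0, 0, 0.03, 0, 0, 0], [0, 0, 0.02, 0, 0, 0], [0, 0, 0, 0, 0, 0], [0, 0, 0, 0, 0, 0]]]}}

```text
clock: 30.35
position: [0.6555, 0.1617, 0.0652]
orientation: [[0.994, -0.109, 0.0], [-0.109, -0.994, 0.0], [0.0, -0.0, -1.0]]
contact_force: [-0.5, 0.1, -0.3]
gripper_width: 0.051
finger_force: 31.7
```

Request:
{"name": "drive_tool", "arguments": {"series": [[[0, 0, 0.03, 0, 0, 0], [0, 0, 0.03, 0, 0, 0], [0, 0, 0, 0, 0, 0], [0, 0, 0, 0, 0, 0]]]}}

```text
clock: 30.75
position: [0.6556, 0.1617, 0.0636]
orientation: [[0.994, -0.109, 0.0], [-0.109, -0.994, 0.0], [0.0, -0.0, -1.0]]
contact_force: [-0.6, -0.2, 3.7]
gripper_width: 0.0512
finger_force: 32.0
```

Request:
{"name": "drive_tool", "arguments": {"series": [[[0, 0, 0.02, 0, 0, 0], [0, 0, 0, 0, 0, 0], [0, 0, 0, 0, 0, 0]]]}}

```text
clock: 31.05
position: [0.6555, 0.1617, 0.0635]
orientation: [[0.994, -0.109, 0.0], [-0.109, -0.994, 0.0], [0.0, -0.0, -1.0]]
contact_force: [-1.6, 0.1, 7.6]
gripper_width: 0.051
finger_force: 32.4
```

Request:
{"name": "drive_tool", "arguments": {"series": [[[0, 0, 0, 0, 0, 0], [0, 0, 0, 0, 0, 0], [0, 0, 0, 0, 0, 0], [0, 0, -0.3, 0, 0, 0], [0, 0, -0.8, 0, 0, 0], [0, 0, -0.85, 0, 0, 0], [0, 0, -0.85, 0, 0, 0], [0, 0, -0.85, 0, 0, 0]]], "gripper": 0.6}}

```text
clock: 31.85
position: [0.6555, 0.1617, 0.1739]
orientation: [[0.994, -0.109, 0.0], [-0.109, -0.994, 0.0], [0.0, -0.0, -1.0]]
contact_force: [-1.1, 0.1, -0.1]
gripper_width: 0.0683
finger_force: 0.0
```

Run:
```python
from h import *
for f in mfobs(): print(np.round(f[:5],3))
wfob(.075)
plan(1,(.589,-.2025,.15,-172),(.589,-.2025,.15,8.2),(.589,-.2025,.075,None))
```

```text
[ 0.425 -0.2   49.994 26.391 51.447]
[  0.455  -0.101  49.857  26.448 -49.679]
[ 0.589 -0.203 51.82  28.555  7.18 ]
[ 0.664  0.167 44.646 28.986 84.622]
wrist [0.6539 0.1626] 49 26 83.8
wrist [0.6919 0.1582] 49 27 82.5
at [0.6584 0.1621 0.1771] -96.28 t 31.95 w 0.0681 F [-0.2  0.6  0.1]
to [ 0.589  -0.2025  0.15  ] yaw -172: 20 x [0.348, 0.568, 0.045, 0, 0, np.float64(0.947)]
to [ 0.589  -0.2025  0.15  ] yaw 8.2: 48 x [-0.0, 0.0, -0.0, 0, 0, np.float64(0.936)]
to [ 0.589  -0.2025  0.075 ] yaw None: 3 x [0.0, 0.0, 0.833, 0, 0, 0.0]
```

Run:
```python
from h import *
plan(1,(.589,-.202,.15,-30),(.589,-.202,.08,7.6))
```

```text
at [0.6584 0.1621 0.1771] -96.28 t 31.95 w 0.0681 F [-0.2  0.6  0.1]
to [ 0.589 -0.202  0.15 ] yaw -30: 18 x [-0.425, 0.589, 0.05, 0, 0, np.float64(-0.921)]
to [ 0.589 -0.202  0.08 ] yaw 7.6: 10 x [0.0, 0.0, 0.233, 0, 0, np.float64(-0.94)]
```

Request:
{"name": "drive_tool", "arguments": {"series": [[[-0.425, 0.589, 0.05, 0, 0, -0.921], [-0.425, 0.589, 0.05, 0, 0, -0.921], [-0.425, 0.589, 0.05, 0, 0, -0.921], [-0.425, 0.589, 0.05, 0, 0, -0.921], [-0.425, 0.589, 0.05, 0, 0, -0.921], [-0.425, 0.589, 0.05, 0, 0, -0.921], [-0.425, 0.589, 0.05, 0, 0, -0.921], [-0.425, 0.589, 0.05, 0, 0, -0.921], [-0.425, 0.589, 0.05, 0, 0, -0.921]]]}}

```text
clock: 32.85
position: [0.5657, -0.0108, 0.1582]
orientation: [[0.891, 0.455, -0.001], [0.455, -0.891, 0.0], [-0.001, -0.001, -1.0]]
contact_force: [-0.1, -0.6, -0.1]
gripper_width: 0.0685
finger_force: 0.0
```

Request:
{"name": "drive_tool", "arguments": {"series": [[[-0.425, 0.589, 0.05, 0, 0, -0.921], [-0.425, 0.589, 0.05, 0, 0, -0.921], [-0.425, 0.589, 0.05, 0, 0, -0.921], [-0.425, 0.589, 0.05, 0, 0, -0.921], [-0.425, 0.589, 0.05, 0, 0, -0.921], [-0.425, 0.589, 0.05, 0, 0, -0.921], [-0.425, 0.589, 0.05, 0, 0, -0.921], [-0.425, 0.589, 0.05, 0, 0, -0.921], [-0.425, 0.589, 0.05, 0, 0, -0.921]]]}}

```text
clock: 33.75
position: [0.5857, -0.2033, 0.1446]
orientation: [[0.497, 0.867, -0.001], [0.867, -0.497, 0.001], [-0.0, -0.001, -1.0]]
contact_force: [0.0, -0.2, -0.0]
gripper_width: 0.0685
finger_force: 0.0
```

Request:
{"name": "drive_tool", "arguments": {"series": [[[0, 0, 0.233, 0, 0, -0.94], [0, 0, 0.233, 0, 0, -0.94], [0, 0, 0.233, 0, 0, -0.94], [0, 0, 0.233, 0, 0, -0.94], [0, 0, 0.233, 0, 0, -0.94], [0, 0, 0.233, 0, 0, -0.94], [0, 0, 0.233, 0, 0, -0.94], [0, 0, 0.233, 0, 0, -0.94], [0, 0, 0.233, 0, 0, -0.94], [0, 0, 0.233, 0, 0, -0.94], [0, 0, 0, 0, 0, 0], [0, 0, 0, 0, 0, 0]]]}}

```text
clock: 34.95
position: [0.5858, -0.2024, 0.075]
orientation: [[-0.131, 0.991, -0.001], [0.991, 0.131, 0.0], [0.001, -0.001, -1.0]]
contact_force: [-1.0, -0.4, 0.3]
gripper_width: 0.0683
finger_force: 0.0
```

Run:
```python
from h import *
wfob()
plan(1,(.589,-.202,.001,7.8))
```

```text
wrist [ 0.5894 -0.1993] 51 29 7.6
wrist [ 0.4279 -0.1963] 54 27 51.3
wrist [ 0.4565 -0.0982] 51 28 -49.6
at [ 0.5861 -0.2025  0.0753] 7.54 t 35.0 w 0.0681 F [-0.5  0.5  0.1]
to [ 0.589 -0.202  0.001] yaw 7.8: 3 x [0.002, 0.032, 0.826, 0, 0, np.float64(-0.022)]
```

Request:
{"name": "drive_tool", "arguments": {"series": [[[0.02, 0.04, 0.85, 0, 0, 0], [0.02, 0.04, 0.85, 0, 0, 0], [0.02, 0.04, 0.52, 0, 0, 0], [0, 0, 0.25, 0, 0, 0], [0, 0, 0, 0, 0, 0], [0, 0, 0, 0, 0, 0]]]}}

```text
clock: 35.6
position: [0.59, -0.2005, 0.0019]
orientation: [[-0.133, 0.991, 0.001], [0.991, 0.133, -0.0], [-0.0, 0.001, -1.0]]
contact_force: [-0.1, -0.8, 1.5]
gripper_width: 0.0684
finger_force: 0.0
```

Request:
{"name": "drive_tool", "arguments": {"series": [[[0, 0, 0, 0, 0, 0], [0, 0, 0, 0, 0, 0], [0, 0, 0, 0, 0, 0], [0, 0, 0, 0, 0, 0]]], "gripper": -1}}

```text
clock: 36.0
position: [0.5904, -0.2007, 0.0025]
orientation: [[-0.133, 0.991, 0.002], [0.991, 0.133, -0.001], [-0.001, 0.002, -1.0]]
contact_force: [0.0, -0.5, 6.8]
gripper_width: 0.0509
finger_force: 31.8
```

Request:
{"name": "drive_tool", "arguments": {"series": [[[0, 0, -0.3, 0, 0, 0], [0, 0, -0.8, 0, 0, 0], [0, 0, -0.85, 0, 0, 0], [0, 0, -0.85, 0, 0, 0], [0, 0, -0.85, 0, 0, 0], [0, 0, -0.85, 0, 0, 0], [0, 0, -0.85, 0, 0, 0], [0, 0, 0, 0, 0, 0]]]}}

```text
clock: 36.8
position: [0.5918, -0.2013, 0.1662]
orientation: [[-0.133, 0.991, 0.007], [0.991, 0.133, -0.003], [-0.004, 0.006, -1.0]]
contact_force: [0.8, -0.5, -0.6]
gripper_width: 0.051
finger_force: 31.4
```

Run:
```python
from h import *
t=shelf(-.03,-.003)
plan(1,(*t,.17,83.76),(*t,.0635,None))
plan(0,(*t,.17,-96.24),(*t,.0635,None))
```

```text
at [ 0.5918 -0.2013  0.1662] 7.63 t 36.8 w 0.051 F [ 0.8 -0.5 -0.6]
to [0.6192 0.1649 0.17  ] yaw 83.76: 21 x [0.419, 0.468, -0.006, 0, 0, np.float64(-0.906)]
to [0.6192 0.1649 0.0635] yaw None: 4 x [-0.0, 0.0, 0.888, 0, 0, 0.0]
to [0.6192 0.1649 0.17  ] yaw -96.24: 28 x [0.396, -0.311, -0.005, 0, 0, np.float64(0.927)]
to [0.6192 0.1649 0.0635] yaw None: 4 x [0.0, -0.0, 0.888, 0, 0, 0.0]
```

Request:
{"name": "drive_tool", "arguments": {"series": [[[0.396, -0.311, -0.005, 0, 0, 0.927], [0.396, -0.311, -0.005, 0, 0, 0.927], [0.396, -0.311, -0.005, 0, 0, 0.927], [0.396, -0.311, -0.005, 0, 0, 0.927], [0.396, -0.311, -0.005, 0, 0, 0.927], [0.396, -0.311, -0.005, 0, 0, 0.927], [0.396, -0.311, -0.005, 0, 0, 0.927], [0.396, -0.311, -0.005, 0, 0, 0.927], [0.396, -0.311, -0.005, 0, 0, 0.927], [0.396, -0.311, -0.005, 0, 0, 0.927]]]}}

```text
clock: 37.8
position: [0.5162, -0.0698, 0.1626]
orientation: [[0.494, 0.869, -0.001], [0.869, -0.494, 0.0], [-0.0, -0.002, -1.0]]
contact_force: [0.2, 0.7, -0.6]
gripper_width: 0.051
finger_force: 31.4
```

Request:
{"name": "drive_tool", "arguments": {"series": [[[0.396, -0.311, -0.005, 0, 0, 0.927], [0.396, -0.311, -0.005, 0, 0, 0.927], [0.396, -0.311, -0.005, 0, 0, 0.927], [0.396, -0.311, -0.005, 0, 0, 0.927], [0.396, -0.311, -0.005, 0, 0, 0.927], [0.396, -0.311, -0.005, 0, 0, 0.927], [0.396, -0.311, -0.005, 0, 0, 0.927], [0.396, -0.311, -0.005, 0, 0, 0.927], [0.396, -0.311, -0.005, 0, 0, 0.927], [0.396, -0.311, -0.005, 0, 0, 0.927]]]}}

```text
clock: 38.8
position: [0.5372, 0.0771, 0.1641]
orientation: [[0.918, 0.396, -0.002], [0.396, -0.918, 0.0], [-0.001, -0.001, -1.0]]
contact_force: [0.2, 0.1, 0.2]
gripper_width: 0.051
finger_force: 31.4
```

Request:
{"name": "drive_tool", "arguments": {"series": [[[0.396, -0.311, -0.005, 0, 0, 0.927], [0.396, -0.311, -0.005, 0, 0, 0.927], [0.396, -0.311, -0.005, 0, 0, 0.927], [0.396, -0.311, -0.005, 0, 0, 0.927], [0.396, -0.311, -0.005, 0, 0, 0.927], [0.396, -0.311, -0.005, 0, 0, 0.927], [0.396, -0.311, -0.005, 0, 0, 0.927], [0.396, -0.311, -0.005, 0, 0, 0.927], [0, 0, 0, 0, 0, 0], [0, 0, 0, 0, 0, 0]]]}}

```text
clock: 39.8
position: [0.616, 0.1659, 0.1652]
orientation: [[0.994, -0.106, -0.002], [-0.106, -0.994, -0.0], [-0.002, 0.001, -1.0]]
contact_force: [-0.6, -0.3, -0.3]
gripper_width: 0.0509
finger_force: 31.4
```

Run:
```python
from h import *
plan(1,(*shelf(-.03,-.003),.0665,-96.24))
```

```text
at [0.616  0.1659 0.1652] -96.08 t 39.8 w 0.0509 F [-0.6 -0.3 -0.3]
to [0.6192 0.1649 0.0665] yaw -96.24: 4 x [0.027, 0.006, 0.823, 0, 0, np.float64(0.01)]
```

Request:
{"name": "drive_tool", "arguments": {"series": [[[0.02, 0, 0.9, 0, 0, 0], [0.02, 0, 0.9, 0, 0, 0], [0.02, 0, 0.9, 0, 0, 0], [0, 0, 0.4, 0, 0, 0], [0, 0, 0.15, 0, 0, 0], [0, 0, 0.05, 0, 0, 0], [0, 0, 0, 0, 0, 0], [0, 0, 0, 0, 0, 0]]]}}

```text
clock: 40.6
position: [0.6196, 0.1661, 0.0682]
orientation: [[0.994, -0.108, 0.002], [-0.108, -0.994, 0.0], [0.002, -0.001, -1.0]]
contact_force: [-1.1, -0.5, -0.6]
gripper_width: 0.0511
finger_force: 31.4
```

Request:
{"name": "drive_tool", "arguments": {"series": [[[0, 0, 0.03, 0, 0, 0], [0, 0, 0.02, 0, 0, 0], [0, 0, 0, 0, 0, 0], [0, 0, 0, 0, 0, 0]]]}}

```text
clock: 41.0
position: [0.6187, 0.166, 0.0655]
orientation: [[0.994, -0.108, 0.0], [-0.108, -0.994, 0.0], [0.0, -0.0, -1.0]]
contact_force: [-0.5, 0.2, -0.1]
gripper_width: 0.0511
finger_force: 31.4
```

Request:
{"name": "drive_tool", "arguments": {"series": [[[0, 0, 0.02, 0, 0, 0], [0, 0, 0.01, 0, 0, 0], [0, 0, 0, 0, 0, 0]]]}}

```text
clock: 41.3
position: [0.6187, 0.166, 0.0646]
orientation: [[0.994, -0.108, -0.0], [-0.108, -0.994, 0.0], [-0.0, -0.0, -1.0]]
contact_force: [1.0, 0.3, -0.0]
gripper_width: 0.0509
finger_force: 31.5
```

Request:
{"name": "drive_tool", "arguments": {"series": [[[0, 0, 0.02, 0, 0, 0], [0, 0, 0.01, 0, 0, 0], [0, 0, 0, 0, 0, 0]]]}}

```text
clock: 41.6
position: [0.6187, 0.166, 0.0646]
orientation: [[0.994, -0.108, 0.0], [-0.108, -0.994, 0.0], [0.0, -0.0, -1.0]]
contact_force: [-2.4, -0.2, 7.4]
gripper_width: 0.0508
finger_force: 32.1
```

Request:
{"name": "drive_tool", "arguments": {"series": [[[0, 0, 0, 0, 0, 0], [0, 0, 0, 0, 0, 0], [0, 0, 0, 0, 0, 0], [0, 0, -0.3, 0, 0, 0], [0, 0, -0.8, 0, 0, 0], [0, 0, -0.85, 0, 0, 0], [0, 0, -0.85, 0, 0, 0], [0, 0, -0.85, 0, 0, 0]]], "gripper": 0.6}}

```text
clock: 42.4
position: [0.6187, 0.166, 0.1747]
orientation: [[0.994, -0.108, 0.0], [-0.108, -0.994, 0.0], [0.0, -0.0, -1.0]]
contact_force: [0.1, 0.6, -0.6]
gripper_width: 0.0685
finger_force: 0.0
```

Run:
```python
from h import *
for f in mfobs(): print(np.round(f[:5],3))
wfob(.075)
plan(1,(.456,-.0985,.15,-49.8),(.456,-.0985,.08,None))
```

```text
[ 0.425 -0.2   50.459 26.756 51.545]
[  0.455  -0.101  50.704  26.919 -48.3  ]
[ 0.626  0.175 52.04  29.28  83.936]
[ 0.717  0.173 54.887 30.131 83.207]
wrist [0.6175 0.1669] 49 26 83.9
wrist [0.6536 0.1627] 49 27 83.8
wrist [0.7015 0.164 ] 49 27 84.0
at [0.6215 0.1665 0.1779] -96.19 t 42.5 w 0.0681 F [-0.6  0.7  1.6]
to [ 0.456  -0.0985  0.15  ] yaw -49.8: 13 x [-0.604, 0.559, 0.071, 0, 0, np.float64(-0.892)]
to [ 0.456  -0.0985  0.08  ] yaw None: 3 x [0.0, -0.0, 0.778, 0, 0, 0.0]
```

Run:
```python
from h import *
a=capture('wrist'); b=capture('top')
b=cv2.resize(b[160:310,160:280],None,fx=4,fy=4,interpolation=cv2.INTER_CUBIC)[:, :480]
cv2.imwrite('pics/chk.png',np.hstack([cv2.resize(a[80:330,180:460],None,fx=1.2,fy=1.2),b[:300,:440]]))
for f in fobs('scene',.075):
    if 35<f[2]<62 and 18<f[3]<36: print(np.round(f[:5],3))
```

```text
[  0.509  -0.088  47.992  30.621 -50.31 ]
[ 0.482 -0.18  51.577 24.642 50.525]
```

View pics/chk.png

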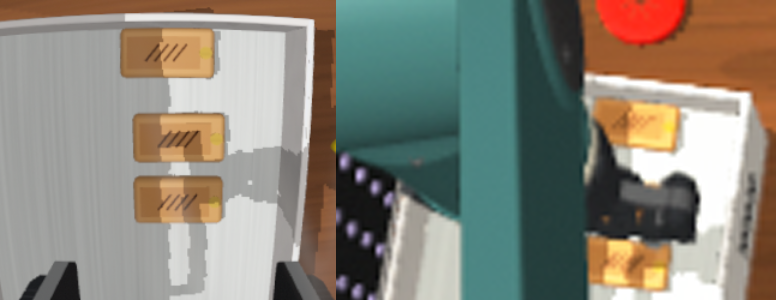

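The left half shows three fobs flat and face up at (168,53), (180,138) and (180,199). The first has been knocked about 1 cm toward the wall but still lies flat and alone. Moving on to the fourth.

Request:
{"name": "drive_tool", "arguments": {"series": [[[-0.604, 0.559, 0.071, 0, 0, -0.892], [-0.604, 0.559, 0.071, 0, 0, -0.892], [-0.604, 0.559, 0.071, 0, 0, -0.892], [-0.604, 0.559, 0.071, 0, 0, -0.892], [-0.604, 0.559, 0.071, 0, 0, -0.892], [-0.604, 0.559, 0.071, 0, 0, -0.892], [-0.604, 0.559, 0.071, 0, 0, -0.892]]]}}

```text
clock: 43.35
position: [0.5004, 0.0394, 0.1569]
orientation: [[0.946, 0.325, -0.003], [0.325, -0.946, 0.0], [-0.003, -0.001, -1.0]]
contact_force: [0.3, 0.4, 0.7]
gripper_width: 0.0681
finger_force: 0.0
```

Request:
{"name": "drive_tool", "arguments": {"series": [[[-0.604, 0.559, 0.071, 0, 0, -0.892], [-0.604, 0.559, 0.071, 0, 0, -0.892], [-0.604, 0.559, 0.071, 0, 0, -0.892], [-0.604, 0.559, 0.071, 0, 0, -0.892], [-0.604, 0.559, 0.071, 0, 0, -0.892], [-0.604, 0.559, 0.071, 0, 0, -0.892], [0, 0, 0.75, 0, 0, 0], [0, 0, 0.75, 0, 0, 0], [0, 0, 0.75, 0, 0, 0], [0, 0, 0, 0, 0, 0], [0, 0, 0, 0, 0, 0]]]}}

```text
clock: 44.45
position: [0.4522, -0.0985, 0.0773]
orientation: [[0.764, 0.645, -0.003], [0.645, -0.764, 0.001], [-0.001, -0.003, -1.0]]
contact_force: [-0.2, 0.2, -0.0]
gripper_width: 0.0686
finger_force: 0.0
```

Run:
```python
from h import *
wfob()
plan(1,(.457,-.098,.001,-49.8))
```

```text
wrist [ 0.4235 -0.1924] 55 19 52.8
wrist [ 0.4559 -0.0971] 51 28 -49.8
at [ 0.453  -0.0988  0.078 ] -49.8 t 44.5 w 0.0683 F [ 0.3 -0.1  0.6]
to [ 0.457 -0.098  0.001] yaw -49.8: 3 x [0.039, 0.022, 0.856, 0, 0, np.float64(-0.0)]
```

Request:
{"name": "drive_tool", "arguments": {"series": [[[0.03, 0.01, 0.85, 0, 0, 0], [0.02, 0.01, 0.85, 0, 0, 0], [0.02, 0.01, 0.6, 0, 0, 0], [0, 0, 0.28, 0, 0, 0], [0, 0, 0, 0, 0, 0], [0, 0, 0, 0, 0, 0]]]}}

```text
clock: 45.1
position: [0.456, -0.0984, 0.0014]
orientation: [[0.764, 0.645, 0.001], [0.645, -0.764, -0.0], [0.001, 0.001, -1.0]]
contact_force: [-0.7, 0.9, -0.1]
gripper_width: 0.0684
finger_force: 0.0
```

Request:
{"name": "drive_tool", "arguments": {"series": [[[0, 0, 0, 0, 0, 0], [0, 0, 0, 0, 0, 0], [0, 0, 0, 0, 0, 0], [0, 0, 0, 0, 0, 0]]], "gripper": -1}}

```text
clock: 45.5
position: [0.4562, -0.0985, 0.0016]
orientation: [[0.764, 0.645, 0.002], [0.645, -0.764, -0.001], [0.001, 0.002, -1.0]]
contact_force: [0.4, 1.4, 8.0]
gripper_width: 0.0507
finger_force: 30.9
```

Request:
{"name": "drive_tool", "arguments": {"series": [[[0, 0, -0.3, 0, 0, 0], [0, 0, -0.8, 0, 0, 0], [0, 0, -0.85, 0, 0, 0], [0, 0, -0.85, 0, 0, 0], [0, 0, -0.85, 0, 0, 0], [0, 0, -0.85, 0, 0, 0], [0, 0, -0.85, 0, 0, 0], [0, 0, 0, 0, 0, 0]]]}}

```text
clock: 46.3
position: [0.4576, -0.099, 0.1648]
orientation: [[0.764, 0.645, 0.007], [0.645, -0.764, -0.002], [0.004, 0.006, -1.0]]
contact_force: [0.8, 0.8, 0.5]
gripper_width: 0.0509
finger_force: 31.9
```

Run:
```python
from h import *
t=shelf(-.03,.035); print(t)
plan(1,(*t,.17,-96.24),(*t,.0635,None))
```

```text
[0.5813866  0.16904729]
at [ 0.4576 -0.099   0.1648] -49.8 t 46.3 w 0.0509 F [0.8 0.8 0.5]
to [0.5814 0.169  0.17  ] yaw -96.24: 13 x [0.536, -0.564, -0.013, 0, 0, np.float64(0.893)]
to [0.5814 0.169  0.0635] yaw None: 4 x [0.0, -0.0, 0.888, 0, 0, 0.0]
```

Request:
{"name": "drive_tool", "arguments": {"series": [[[0.536, -0.564, -0.013, 0, 0, 0.893], [0.536, -0.564, -0.013, 0, 0, 0.893], [0.536, -0.564, -0.013, 0, 0, 0.893], [0.536, -0.564, -0.013, 0, 0, 0.893], [0.536, -0.564, -0.013, 0, 0, 0.893], [0.536, -0.564, -0.013, 0, 0, 0.893], [0.536, -0.564, -0.013, 0, 0, 0.893]]]}}

```text
clock: 47.0
position: [0.494, 0.06, 0.1634]
orientation: [[0.966, 0.26, -0.001], [0.26, -0.966, 0.0], [-0.001, -0.0, -1.0]]
contact_force: [-0.8, -0.2, 0.3]
gripper_width: 0.0512
finger_force: 31.9
```

Request:
{"name": "drive_tool", "arguments": {"series": [[[0.536, -0.564, -0.013, 0, 0, 0.893], [0.536, -0.564, -0.013, 0, 0, 0.893], [0.536, -0.564, -0.013, 0, 0, 0.893], [0.536, -0.564, -0.013, 0, 0, 0.893], [0.536, -0.564, -0.013, 0, 0, 0.893], [0.536, -0.564, -0.013, 0, 0, 0.893], [0, 0, 0, 0, 0, 0], [0, 0, 0, 0, 0, 0]]]}}

```text
clock: 47.8
position: [0.5782, 0.1697, 0.1654]
orientation: [[0.994, -0.107, -0.002], [-0.107, -0.994, -0.001], [-0.002, 0.001, -1.0]]
contact_force: [-0.6, -0.2, -0.7]
gripper_width: 0.0508
finger_force: 31.9
```

Run:
```python
from h import *
plan(1,(*shelf(-.03,.035),.0665,-96.24))
```

```text
at [0.5782 0.1697 0.1654] -96.14 t 47.8 w 0.0508 F [-0.6 -0.2 -0.7]
to [0.5814 0.169  0.0665] yaw -96.24: 4 x [0.027, 0.003, 0.824, 0, 0, np.float64(0.006)]
```

Request:
{"name": "drive_tool", "arguments": {"series": [[[0.02, 0, 0.9, 0, 0, 0], [0.02, 0, 0.9, 0, 0, 0], [0.02, 0, 0.9, 0, 0, 0], [0, 0, 0.4, 0, 0, 0], [0, 0, 0.15, 0, 0, 0], [0, 0, 0.05, 0, 0, 0], [0, 0, 0.03, 0, 0, 0], [0, 0, 0.02, 0, 0, 0], [0, 0, 0, 0, 0, 0], [0, 0, 0, 0, 0, 0]]]}}

```text
clock: 48.8
position: [0.5813, 0.1698, 0.0663]
orientation: [[0.994, -0.109, 0.001], [-0.109, -0.994, 0.0], [0.001, -0.0, -1.0]]
contact_force: [-0.1, 0.7, -0.5]
gripper_width: 0.0507
finger_force: 31.9
```

Request:
{"name": "drive_tool", "arguments": {"series": [[[0, 0, 0.02, 0, 0, 0], [0, 0, 0.02, 0, 0, 0], [0, 0, 0, 0, 0, 0], [0, 0, 0, 0, 0, 0]]]}}

```text
clock: 49.2
position: [0.5809, 0.1697, 0.0644]
orientation: [[0.994, -0.109, -0.0], [-0.109, -0.994, 0.0], [-0.0, -0.0, -1.0]]
contact_force: [0.0, 0.2, 0.4]
gripper_width: 0.051
finger_force: 31.9
```

Request:
{"name": "drive_tool", "arguments": {"series": [[[0, 0, 0.02, 0, 0, 0], [0, 0, 0, 0, 0, 0], [0, 0, 0, 0, 0, 0]]]}}

```text
clock: 49.5
position: [0.5809, 0.1697, 0.0638]
orientation: [[0.994, -0.109, -0.0], [-0.109, -0.994, 0.0], [-0.0, -0.0, -1.0]]
contact_force: [0.1, -0.2, 0.7]
gripper_width: 0.0511
finger_force: 31.9
```

Request:
{"name": "drive_tool", "arguments": {"series": [[[0, 0, 0.02, 0, 0, 0], [0, 0, 0, 0, 0, 0], [0, 0, 0, 0, 0, 0]]]}}

```text
clock: 49.8
position: [0.581, 0.1697, 0.0637]
orientation: [[0.994, -0.109, 0.0], [-0.109, -0.994, 0.0], [0.0, -0.0, -1.0]]
contact_force: [-1.9, -0.3, 5.6]
gripper_width: 0.0508
finger_force: 32.5
```

Request:
{"name": "drive_tool", "arguments": {"series": [[[0, 0, 0, 0, 0, 0], [0, 0, 0, 0, 0, 0], [0, 0, 0, 0, 0, 0], [0, 0, -0.3, 0, 0, 0], [0, 0, -0.8, 0, 0, 0], [0, 0, -0.85, 0, 0, 0], [0, 0, -0.85, 0, 0, 0], [0, 0, -0.85, 0, 0, 0], [0, 0, 0, 0, 0, 0]]], "gripper": 0.6}}

```text
clock: 50.7
position: [0.5837, 0.1702, 0.1773]
orientation: [[0.994, -0.109, 0.008], [-0.109, -0.994, 0.001], [0.007, -0.002, -1.0]]
contact_force: [0.6, 0.0, 0.1]
gripper_width: 0.0685
finger_force: 0.0
```

Run:
```python
from h import *
for f in mfobs(): print(np.round(f[:5],3))
wfob(.075)
plan(1,(.4265,-.1985,.15,-128.6),(.4265,-.1985,.08,None))
```

```text
[ 0.425 -0.2   50.459 26.756 51.545]
[ 0.584  0.18  55.039 23.883 87.288]
[ 0.717  0.173 54.485 30.131 83.207]
wrist [0.5798 0.1705] 49 26 83.8
wrist [0.6167 0.1669] 49 26 84.0
wrist [0.6529 0.1627] 49 27 84.1
wrist [0.7008 0.1636] 49 27 83.9
at [0.5814 0.1697 0.1737] -96.25 t 50.8 w 0.0681 F [-0.6 -0.1 -0.6]
to [ 0.4265 -0.1985  0.15  ] yaw -128.6: 15 x [-0.023, 0.899, 0.053, 0, 0, np.float64(0.539)]
to [ 0.4265 -0.1985  0.08  ] yaw None: 3 x [0.0, -0.0, 0.778, 0, 0, 0.0]
```

Request:
{"name": "drive_tool", "arguments": {"series": [[[-0.023, 0.899, 0.053, 0, 0, 0.539], [-0.023, 0.899, 0.053, 0, 0, 0.539], [-0.023, 0.899, 0.053, 0, 0, 0.539], [-0.023, 0.899, 0.053, 0, 0, 0.539], [-0.023, 0.899, 0.053, 0, 0, 0.539], [-0.023, 0.899, 0.053, 0, 0, 0.539], [-0.023, 0.899, 0.053, 0, 0, 0.539], [-0.023, 0.899, 0.053, 0, 0, 0.539]]]}}

```text
clock: 51.6
position: [0.5229, -0.0386, 0.1587]
orientation: [[0.916, -0.4, -0.003], [-0.4, -0.916, 0.001], [-0.003, 0.0, -1.0]]
contact_force: [-0.3, -0.2, 0.4]
gripper_width: 0.068
finger_force: 0.0
```

Request:
{"name": "drive_tool", "arguments": {"series": [[[-0.023, 0.899, 0.053, 0, 0, 0.539], [-0.023, 0.899, 0.053, 0, 0, 0.539], [-0.023, 0.899, 0.053, 0, 0, 0.539], [-0.023, 0.899, 0.053, 0, 0, 0.539], [-0.023, 0.899, 0.053, 0, 0, 0.539], [-0.023, 0.899, 0.053, 0, 0, 0.539], [-0.023, 0.899, 0.053, 0, 0, 0.539], [0, 0, 0.75, 0, 0, 0], [0, 0, 0.75, 0, 0, 0], [0, 0, 0.75, 0, 0, 0], [0, 0, 0, 0, 0, 0], [0, 0, 0, 0, 0, 0]]]}}

```text
clock: 52.8
position: [0.4253, -0.1979, 0.0807]
orientation: [[0.782, -0.624, -0.002], [-0.624, -0.782, 0.002], [-0.003, 0.0, -1.0]]
contact_force: [0.4, -0.4, -0.1]
gripper_width: 0.0683
finger_force: 0.0
```

Run:
```python
from h import *
wfob()
plan(1,(.4265,-.1985,.001,-128.6))
```

```text
wrist [ 0.4265 -0.199 ] 51 28 51.4
wrist [ 0.4298 -0.3659] 58 55 52.1
at [ 0.4261 -0.1984  0.0815] -128.58 t 52.85 w 0.0685 F [ 0.4 -0.2  0. ]
to [ 0.4265 -0.1985  0.001 ] yaw -128.6: 3 x [0.005, -0.002, 0.894, 0, 0, np.float64(0.002)]
```

Request:
{"name": "drive_tool", "arguments": {"series": [[[0, 0, 0.85, 0, 0, 0], [0, 0, 0.85, 0, 0, 0], [0, 0, 0.65, 0, 0, 0], [0, 0, 0.34, 0, 0, 0], [0, 0, 0, 0, 0, 0], [0, 0, 0, 0, 0, 0]]]}}

```text
clock: 53.45
position: [0.4268, -0.1988, 0.0014]
orientation: [[0.782, -0.624, 0.001], [-0.624, -0.782, -0.001], [0.001, -0.0, -1.0]]
contact_force: [-0.2, 1.2, 1.5]
gripper_width: 0.0684
finger_force: 0.0
```

Request:
{"name": "drive_tool", "arguments": {"series": [[[0, 0, 0, 0, 0, 0], [0, 0, 0, 0, 0, 0], [0, 0, 0, 0, 0, 0], [0, 0, 0, 0, 0, 0]]], "gripper": -1}}

```text
clock: 53.85
position: [0.427, -0.199, 0.0018]
orientation: [[0.782, -0.624, 0.002], [-0.624, -0.782, -0.001], [0.002, -0.0, -1.0]]
contact_force: [0.6, -0.2, 7.0]
gripper_width: 0.0512
finger_force: 30.9
```

Request:
{"name": "drive_tool", "arguments": {"series": [[[0, 0, -0.3, 0, 0, 0], [0, 0, -0.8, 0, 0, 0], [0, 0, -0.85, 0, 0, 0], [0, 0, -0.85, 0, 0, 0], [0, 0, -0.85, 0, 0, 0], [0, 0, -0.85, 0, 0, 0], [0, 0, -0.85, 0, 0, 0], [0, 0, 0, 0, 0, 0]]]}}

```text
clock: 54.65
position: [0.4282, -0.1998, 0.1651]
orientation: [[0.782, -0.624, 0.006], [-0.624, -0.782, -0.004], [0.007, -0.001, -1.0]]
contact_force: [0.6, -0.4, -1.0]
gripper_width: 0.0507
finger_force: 31.9
```

Run:
```python
from h import *
t=shelf(-.03,.072); print(t)
plan(1,(*t,.17,-96.24),(*t,.0635,None))
```

```text
[0.54460581 0.17306894]
at [ 0.4282 -0.1998  0.1651] -128.58 t 54.65 w 0.0507 F [ 0.6 -0.4 -1. ]
to [0.5446 0.1731 0.17  ] yaw -96.24: 14 x [-0.102, -0.937, -0.012, 0, 0, np.float64(-0.578)]
to [0.5446 0.1731 0.0635] yaw None: 4 x [0.0, -0.0, 0.888, 0, 0, 0.0]
```

Request:
{"name": "drive_tool", "arguments": {"series": [[[-0.102, -0.937, -0.012, 0, 0, -0.578], [-0.102, -0.937, -0.012, 0, 0, -0.578], [-0.102, -0.937, -0.012, 0, 0, -0.578], [-0.102, -0.937, -0.012, 0, 0, -0.578], [-0.102, -0.937, -0.012, 0, 0, -0.578], [-0.102, -0.937, -0.012, 0, 0, -0.578], [-0.102, -0.937, -0.012, 0, 0, -0.578]]]}}

```text
clock: 55.35
position: [0.5107, -0.0191, 0.1634]
orientation: [[0.925, -0.38, -0.001], [-0.38, -0.925, 0.0], [-0.001, 0.0, -1.0]]
contact_force: [0.2, -0.3, -0.5]
gripper_width: 0.0507
finger_force: 31.9
```

Request:
{"name": "drive_tool", "arguments": {"series": [[[-0.102, -0.937, -0.012, 0, 0, -0.578], [-0.102, -0.937, -0.012, 0, 0, -0.578], [-0.102, -0.937, -0.012, 0, 0, -0.578], [-0.102, -0.937, -0.012, 0, 0, -0.578], [-0.102, -0.937, -0.012, 0, 0, -0.578], [-0.102, -0.937, -0.012, 0, 0, -0.578], [-0.102, -0.937, -0.012, 0, 0, -0.578], [0, 0, 0, 0, 0, 0], [0, 0, 0, 0, 0, 0]]]}}

```text
clock: 56.25
position: [0.5419, 0.1746, 0.1658]
orientation: [[0.994, -0.107, -0.001], [-0.107, -0.994, -0.0], [-0.001, 0.001, -1.0]]
contact_force: [0.1, -0.4, -0.9]
gripper_width: 0.0512
finger_force: 31.9
```

Run:
```python
from h import *
plan(1,(.5452,.173,.0665,-96.24))
```

```text
at [0.5419 0.1746 0.1658] -96.15 t 56.25 w 0.0512 F [ 0.1 -0.4 -0.9]
to [0.5452 0.173  0.0665] yaw -96.24: 4 x [0.029, 0.01, 0.828, 0, 0, np.float64(0.005)]
```

Request:
{"name": "drive_tool", "arguments": {"series": [[[0.03, 0.01, 0.9, 0, 0, 0], [0.03, 0.01, 0.9, 0, 0, 0], [0.02, 0.01, 0.9, 0, 0, 0], [0, 0, 0.4, 0, 0, 0], [0, 0, 0.15, 0, 0, 0], [0, 0, 0.05, 0, 0, 0], [0, 0, 0.03, 0, 0, 0], [0, 0, 0.02, 0, 0, 0], [0, 0, 0, 0, 0, 0], [0, 0, 0, 0, 0, 0]]]}}

```text
clock: 57.25
position: [0.5453, 0.1734, 0.0663]
orientation: [[0.994, -0.108, 0.001], [-0.108, -0.994, 0.0], [0.001, -0.0, -1.0]]
contact_force: [0.5, -0.1, -0.6]
gripper_width: 0.051
finger_force: 31.9
```

Request:
{"name": "drive_tool", "arguments": {"series": [[[0, 0, 0.03, 0, 0, 0], [0, 0, 0.02, 0, 0, 0], [0, 0, 0.02, 0, 0, 0], [0, 0, 0, 0, 0, 0], [0, 0, 0, 0, 0, 0]]]}}

```text
clock: 57.75
position: [0.5449, 0.1733, 0.0639]
orientation: [[0.994, -0.108, 0.0], [-0.108, -0.994, 0.0], [0.0, -0.0, -1.0]]
contact_force: [-0.5, 0.0, 5.2]
gripper_width: 0.0512
finger_force: 32.4
```

Request:
{"name": "drive_tool", "arguments": {"series": [[[0, 0, 0.02, 0, 0, 0], [0, 0, 0, 0, 0, 0], [0, 0, 0, 0, 0, 0]]]}}

```text
clock: 58.05
position: [0.5449, 0.1733, 0.0639]
orientation: [[0.994, -0.108, 0.0], [-0.108, -0.994, 0.0], [0.0, -0.0, -1.0]]
contact_force: [-2.5, -0.3, 9.7]
gripper_width: 0.0513
finger_force: 33.0
```

Request:
{"name": "drive_tool", "arguments": {"series": [[[0, 0, 0, 0, 0, 0], [0, 0, 0, 0, 0, 0], [0, 0, 0, 0, 0, 0], [0, 0, -0.3, 0, 0, 0], [0, 0, -0.8, 0, 0, 0], [0, 0, -0.9, 0, 0, 0], [0, 0, -0.9, 0, 0, 0], [0, 0, -0.9, 0, 0, 0], [0, 0, -0.8, 0, 0, 0], [0, 0, 0, 0, 0, 0], [0, 0, 0, 0, 0, 0]]], "gripper": 0.6}}

```text
clock: 59.15
position: [0.5451, 0.1733, 0.2017]
orientation: [[0.994, -0.108, 0.001], [-0.108, -0.994, 0.0], [0.001, -0.001, -1.0]]
contact_force: [0.0, -0.0, -0.7]
gripper_width: 0.0687
finger_force: 0.0
```

Run:
```python
from h import *
wfob(.075); wfob(.013)
img=capture('wrist'); cv2.imwrite('pics/w6.png',img)
plan(1,(.484,.212,.2,None),(.484,.212,.158,None))
```

```text
wrist [0.5449 0.1741] 49 27 83.8
wrist [0.5793 0.1706] 49 26 84.0
wrist [0.6164 0.1669] 49 27 84.0
wrist [0.6523 0.1626] 49 27 84.2
wrist [0.7007 0.1641] 49 27 84.0
wrist [0.5281 0.1757] 61 32 83.8
wrist [0.5703 0.1715] 61 32 84.0
wrist [0.6158 0.1671] 61 33 84.1
wrist [0.6608 0.1621] 60 33 84.2
wrist [0.7196 0.1632] 60 32 84.1
at [0.5439 0.173  0.1998] -96.22 t 59.3 w 0.068 F [-0.1 -0.4 -0.5]
to [0.484 0.212 0.2  ] yaw None: 3 x [-0.709, -0.358, -0.002, 0, 0, 0.0]
to [0.484 0.212 0.158] yaw None: 2 x [0.0, -0.0, 0.7, 0, 0, 0.0]
```

View pics/w6.png

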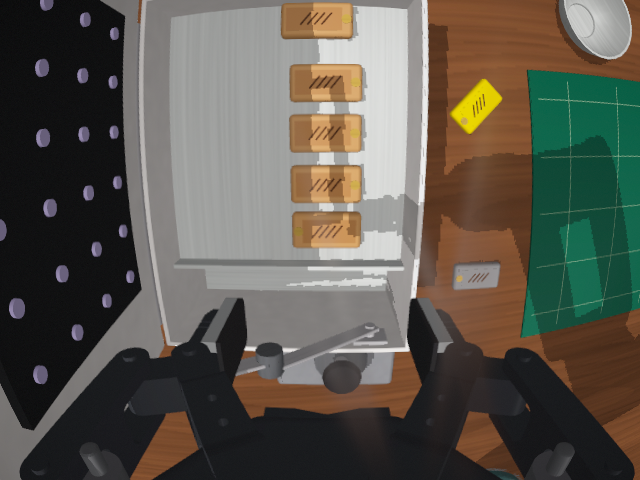

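All five fobs lie flat, face up and separate at (317,20), (326,83), (326,133), (326,184) and (327,230), and the mat side is empty of fobs. The knuckle is at (269,360) and the plunger at (342,376).

Run:
```python
from h import *
k=wonz((269,360),.148); p=wonz((342,374),.098); print(k,p, BR.T@(k[:2]-BC), BR.T@(p[:2]-BC))
```

```text
[0.4837329  0.21787868 0.148     ] [0.429619   0.17434487 0.098     ] [0.00792777 0.11038278] [-0.04122993  0.15944424]
```

Request:
{"name": "drive_tool", "arguments": {"series": [[[-0.709, -0.36, 0, 0, 0, 0], [-0.709, -0.36, 0, 0, 0, 0], [-0.709, -0.36, 0, 0, 0, 0], [0, 0, 0, 0, 0, 0], [0, 0, 0, 0, 0, 0], [0, 0, 0, 0, 0, 0], [0, 0, 0, 0, 0, 0]]], "gripper": -1, "newtons": 30}}

```text
clock: 60.0
position: [0.4858, 0.212, 0.2008]
orientation: [[0.994, -0.109, 0.0], [-0.109, -0.994, -0.0], [0.0, 0.0, -1.0]]
contact_force: [0.7, -0.0, 0.2]
gripper_width: 0.0001
finger_force: 0.0
```

Request:
{"name": "drive_tool", "arguments": {"series": [[[-0.07, -0.04, 0.7, 0, 0, 0], [0, 0, 0.6, 0, 0, 0], [0, 0, 0.15, 0, 0, 0], [0, 0, 0.1, 0, 0, 0], [0, 0, 0.1, 0, 0, 0], [0, 0, 0, 0, 0, 0]]]}}

```text
clock: 60.6
position: [0.4839, 0.214, 0.1521]
orientation: [[0.994, -0.108, 0.001], [-0.108, -0.994, 0.001], [0.001, -0.001, -1.0]]
contact_force: [0.2, -0.1, 0.3]
gripper_width: 0.0003
finger_force: 0.0
```

Request:
{"name": "drive_tool", "arguments": {"series": [[[0, 0, 0.1, 0, 0, 0], [0, 0, 0.1, 0, 0, 0], [0, 0, 0.1, 0, 0, 0], [0, 0, 0, 0, 0, 0]]]}}

```text
clock: 61.0
position: [0.4829, 0.2135, 0.1422]
orientation: [[0.994, -0.108, -0.0], [-0.108, -0.994, -0.001], [-0.0, 0.001, -1.0]]
contact_force: [1.4, -0.1, 0.6]
gripper_width: 0.0001
finger_force: 0.5
```

Request:
{"name": "drive_tool", "arguments": {"series": [[[0, 0, 0.1, 0, 0, 0], [0, 0, 0.1, 0, 0, 0], [0, 0, 0, 0, 0, 0]]]}}

```text
clock: 61.3
position: [0.4827, 0.2134, 0.136]
orientation: [[0.994, -0.108, -0.001], [-0.108, -0.994, -0.001], [-0.001, 0.001, -1.0]]
contact_force: [0.9, -0.4, 0.8]
gripper_width: -0.0002
finger_force: 0.4
```

Run:
```python
from h import *
b=capture('scene'); a=capture('wrist')
b=cv2.resize(b[170:350,370:540],None,fx=2.5,fy=2.5,interpolation=cv2.INTER_CUBIC)
a=a[170:480,140:500]; h=b.shape[0]; a=cv2.resize(a,(int(a.shape[1]*h/a.shape[0]*.7),h))
cv2.imwrite('pics/k.png',np.hstack([b,a])[:, :800])
```

```text
(no output)
```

View pics/k.png

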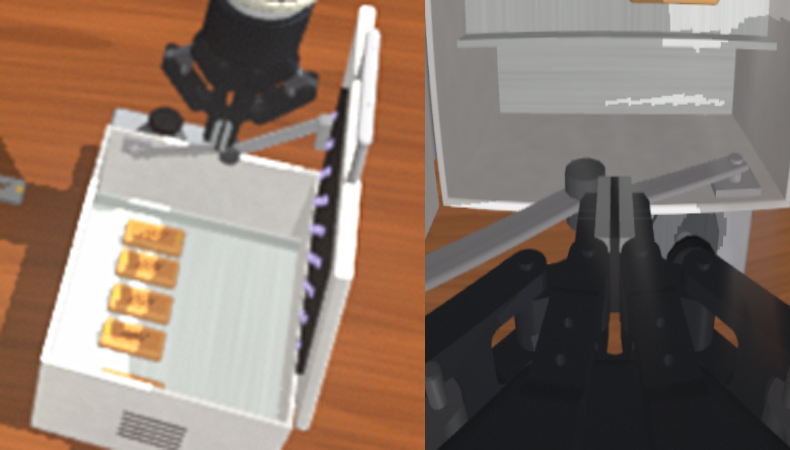

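The scene half shows the knuckle at (230,155), well below where it was, so the stay now sags in a V. In the wrist half the knuckle at (585,180) has drifted toward the hinge beside the tips. I'll push a little further, following the drift.

Request:
{"name": "drive_tool", "arguments": {"series": [[[0.05, -0.1, 0.1, 0, 0, 0], [0.05, -0.1, 0.1, 0, 0, 0], [0, -0.05, 0.1, 0, 0, 0], [0, 0, 0.1, 0, 0, 0], [0, 0, 0, 0, 0, 0]]]}}

```text
clock: 61.9
position: [0.4871, 0.2215, 0.1242]
orientation: [[0.994, -0.108, 0.0], [-0.108, -0.994, 0.001], [0.0, -0.001, -1.0]]
contact_force: [-0.1, 0.2, 0.1]
gripper_width: 0.0
finger_force: 0.0
```

Run:
```python
from h import *
b=capture('scene'); a=capture('wrist'); cv2.imwrite('pics/s_k2.png',b)
b=cv2.resize(b[180:270,400:520],None,fx=4,fy=4,interpolation=cv2.INTER_CUBIC)
cv2.imwrite('pics/k2.png',np.hstack([b,cv2.resize(a[230:430,200:380],(324,360))]))
```

```text
(no output)
```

View pics/k2.png

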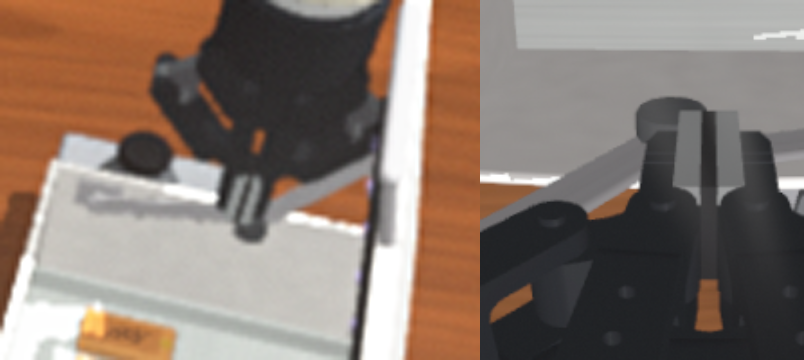

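Run:
```python
from h import *
n=np.r_[BR[:,1],0]
for px in((459,223.3),(462,232),(462.5,237)):
    o,d=ray('scene',px); P0=np.r_[BC+BR[:,1]*.11,0]; t=n@(P0-o)/(n@d); X=o+t*d; print(np.round(X,4),np.round(BR.T@(X[:2]-BC),4))
# handle now: predicted pixels
h=lambda th:np.r_[BC+BR@np.array([.095-.23*np.cos(th),0]),.11+.23*np.sin(th)]
print([ (np.round(h(np.radians(a)),4), proj('scene',h(np.radians(a)))) for a in(85,80,2)])
plan(1)
```

```text
[0.4839 0.2158 0.1506] [0.0058 0.11  ]
[0.4851 0.2273 0.1259] [0.0175 0.11  ]
[0.4856 0.2316 0.1105] [0.0218 0.11  ]
[(array([0.6007, 0.2725, 0.3391]), array([516.58269036, 203.79939959])), (array([0.5986, 0.2527, 0.3365]), array([503.69235351, 202.37334284])), (array([0.5779, 0.0639, 0.118 ]), array([382.02625456, 255.65395914]))]
at [0.487  0.2212 0.1244] -96.21 t 62.0 w 0.0003 F [ 0.4  0.4 -0.1]
```

The knuckle has dropped from z 0.15 to 0.11 m, so the stay is well broken. Next I rise clear of the hood and hover near the handle.

Run:
```python
from h import *
plan(1,(.487,.19,.25,None),(.60,.22,.44,None))
```

```text
at [0.487  0.2212 0.1244] -96.21 t 62.0 w 0.0003 F [ 0.4  0.4 -0.1]
to [0.487 0.19  0.25 ] yaw None: 5 x [0.022, 0.207, -0.837, 0, 0, 0.0]
to [0.6  0.22 0.44] yaw None: 8 x [0.455, -0.175, -0.792, 0, 0, 0.0]
```

Request:
{"name": "drive_tool", "arguments": {"series": [[[0, 0.1, -0.837, 0, 0, 0], [0.02, 0.2, -0.837, 0, 0, 0], [0.02, 0.25, -0.837, 0, 0, 0], [0.02, 0.25, -0.837, 0, 0, 0], [0.02, 0.25, -0.837, 0, 0, 0]]]}}

```text
clock: 62.5
position: [0.4857, 0.1891, 0.2512]
orientation: [[0.994, -0.108, 0.0], [-0.108, -0.994, 0.0], [0.0, -0.0, -1.0]]
contact_force: [-0.3, -0.9, -0.8]
gripper_width: -0.0002
finger_force: 0.0
```

Request:
{"name": "drive_tool", "arguments": {"series": [[[0.455, -0.175, -0.792, 0, 0, 0], [0.455, -0.175, -0.792, 0, 0, 0], [0.455, -0.175, -0.792, 0, 0, 0], [0.455, -0.175, -0.792, 0, 0, 0], [0.455, -0.175, -0.792, 0, 0, 0], [0.455, -0.175, -0.792, 0, 0, 0], [0.455, -0.175, -0.792, 0, 0, 0], [0.455, -0.175, -0.792, 0, 0, 0], [0, 0, 0, 0, 0, 0], [0, 0, 0, 0, 0, 0]]], "gripper": 0.1}}

```text
clock: 63.5
position: [0.599, 0.2193, 0.44]
orientation: [[0.994, -0.108, 0.0], [-0.108, -0.994, 0.0], [0.0, -0.0, -1.0]]
contact_force: [0.7, -0.2, -0.1]
gripper_width: 0.047
finger_force: 0.0
```

Run:
```python
from h import *
s=state(); img=capture('wrist'); cv2.imwrite('pics/w7.png',img); plan(1)
import pickle; pickle.dump((s['position'],s['orientation']),open('w7.pkl','wb'))
```

```text
at [0.5983 0.2191 0.4391] -96.22 t 63.55 w 0.0467 F [-0.6  0.8  0. ]
```

View pics/w7.png

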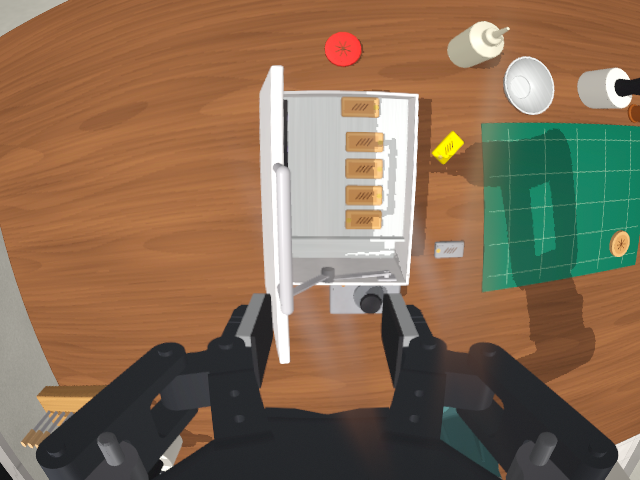

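The handle bar runs from (283,168) to (287,311). The fobs are flat in the box and the medallion lies on the mat at (620,243).

Run:
```python
from h import *
import pickle
p,R=pickle.load(open('w7.pkl','rb')); s=dict(position=p,orientation=R)
a=wonz((283,170),.342,s); b=wonz((287,309),.342,s); m=(a+b)/2
print(a,b,np.linalg.norm(a-b),m,BR.T@(m[:2]-BC), np.degrees(np.arctan2(*(a-b)[[1,0]])))
plan(1,(m[0],m[1],.42,-96.24),(m[0],m[1],.325,None))
```

```text
[0.65072016 0.24367366 0.342     ] [0.55144462 0.25498195 0.342     ] 0.09991751574294588 [0.60108239 0.2493278  0.342     ] [ 0.05194568 -0.00285314] -6.498443140159519
at [0.5983 0.2191 0.4391] -96.22 t 63.55 w 0.0467 F [-0.6  0.8  0. ]
to [0.6011 0.2493 0.42  ] yaw -96.24: 2 x [-0.008, -0.505, 0.319, 0, 0, np.float64(0.003)]
to [0.6011 0.2493 0.325 ] yaw None: 4 x [0.0, -0.0, 0.792, 0, 0, 0.0]
```

Request:
{"name": "drive_tool", "arguments": {"series": [[[0, -0.505, 0.3, 0, 0, 0], [0, -0.505, 0.3, 0, 0, 0], [0, 0, 0.85, 0, 0, 0], [0, 0, 0.85, 0, 0, 0], [0, 0, 0.85, 0, 0, 0], [0, 0, 0.5, 0, 0, 0], [0, 0, 0.25, 0, 0, 0], [0, 0, 0, 0, 0, 0], [0, 0, 0, 0, 0, 0]]]}}

```text
clock: 64.45
position: [0.6023, 0.25, 0.3234]
orientation: [[0.994, -0.108, 0.0], [-0.108, -0.994, 0.0], [0.0, -0.0, -1.0]]
contact_force: [-0.1, 0.4, 0.9]
gripper_width: 0.0468
finger_force: 0.0
```

Request:
{"name": "drive_tool", "arguments": {"series": [[[0, 0, 0, 0, 0, 0], [0, 0, 0, 0, 0, 0], [0, 0, 0, 0, 0, 0], [0, 0, 0, 0, 0, 0], [0, 0, 0, 0, 0, 0]]], "gripper": -1, "newtons": 40}}

```text
clock: 64.95
position: [0.6026, 0.2493, 0.3242]
orientation: [[0.994, -0.109, 0.002], [-0.109, -0.994, 0.0], [0.001, -0.001, -1.0]]
contact_force: [-0.0, -1.0, 5.5]
gripper_width: 0.0082
finger_force: 39.2
```

Run:
```python
from h import *
plan(1); s=state(); p=s['position']
bx=BR.T@(p[:2]-BC); print(bx, s['finger_force'])
# bar centre known in box x from TCP; phi from that
for hx in(.095,.0965):
    phi=np.arccos((hx-bx[0])/.23); print(np.degrees(phi),'bar z',.11+.23*np.sin(phi),'bar above tcp',.11+.23*np.sin(phi)-p[2])
```

```text
at [0.6026 0.2493 0.3242] -96.23 t 64.95 w 0.0082 F [-0.  -1.   5.5]
[ 0.05209964 -0.00437355] 39.23539102077484
79.25004185135329 bar z 0.3359636228132366 bar above tcp 0.011793977523104682
78.86945613084082 bar z 0.33567367534827336 bar above tcp 0.011504030058141435
```

Run:
```python
from h import *
ph=np.radians(np.r_[79:7:-2.0,7:1:-1.0,1.0]); 
dy=.23*np.diff(np.cos(ph))/.03; dz=-.23*np.diff(np.sin(ph))/.03
print(len(dy))
for i in range(0,len(dy),12): print(i,np.degrees(ph[i]).round(1),[[0,round(a,2),round(b,2),0,0,0] for a,b in zip(dy[i:i+12].tolist(),dz[i:i+12].tolist())])
```

```text
42
0 79.0 [[0, 0.26, 0.06, 0, 0, 0], [0, 0.26, 0.06, 0, 0, 0], [0, 0.26, 0.07, 0, 0, 0], [0, 0.25, 0.08, 0, 0, 0], [0, 0.25, 0.09, 0, 0, 0], [0, 0.25, 0.1, 0, 0, 0], [0, 0.24, 0.11, 0, 0, 0], [0, 0.24, 0.12, 0, 0, 0], [0, 0.24, 0.13, 0, 0, 0], [0, 0.23, 0.13, 0, 0, 0], [0, 0.23, 0.14, 0, 0, 0], [0, 0.22, 0.15, 0, 0, 0]]
12 55.0 [[0, 0.22, 0.16, 0, 0, 0], [0, 0.21, 0.16, 0, 0, 0], [0, 0.2, 0.17, 0, 0, 0], [0, 0.2, 0.18, 0, 0, 0], [0, 0.19, 0.19, 0, 0, 0], [0, 0.19, 0.19, 0, 0, 0], [0, 0.18, 0.2, 0, 0, 0], [0, 0.17, 0.2, 0, 0, 0], [0, 0.16, 0.21, 0, 0, 0], [0, 0.16, 0.22, 0, 0, 0], [0, 0.15, 0.22, 0, 0, 0], [0, 0.14, 0.23, 0, 0, 0]]
24 31.0 [[0, 0.13, 0.23, 0, 0, 0], [0, 0.13, 0.24, 0, 0, 0], [0, 0.12, 0.24, 0, 0, 0], [0, 0.11, 0.24, 0, 0, 0], [0, 0.1, 0.25, 0, 0, 0], [0, 0.09, 0.25, 0, 0, 0], [0, 0.08, 0.25, 0, 0, 0], [0, 0.07, 0.26, 0, 0, 0], [0, 0.06, 0.26, 0, 0, 0], [0, 0.06, 0.26, 0, 0, 0], [0, 0.05, 0.26, 0, 0, 0], [0, 0.04, 0.26, 0, 0, 0]]
36 7.0 [[0, 0.02, 0.13, 0, 0, 0], [0, 0.01, 0.13, 0, 0, 0], [0, 0.01, 0.13, 0, 0, 0], [0, 0.01, 0.13, 0, 0, 0], [0, 0.01, 0.13, 0, 0, 0], [0, 0.0, 0.13, 0, 0, 0]]
```

Request:
{"name": "drive_tool", "arguments": {"series": [[[0, 0.26, 0.06, 0, 0, 0], [0, 0.26, 0.06, 0, 0, 0], [0, 0.26, 0.07, 0, 0, 0], [0, 0.25, 0.08, 0, 0, 0], [0, 0.25, 0.09, 0, 0, 0], [0, 0.25, 0.1, 0, 0, 0]]]}}

```text
clock: 65.55
position: [0.5973, 0.2033, 0.3091]
orientation: [[0.994, -0.108, 0.0], [-0.108, -0.994, 0.0], [0.0, -0.0, -1.0]]
contact_force: [0.8, 1.5, 2.6]
gripper_width: 0.0082
finger_force: 40.6
```

Request:
{"name": "drive_tool", "arguments": {"series": [[[0, 0.24, 0.11, 0, 0, 0], [0, 0.24, 0.12, 0, 0, 0], [0, 0.24, 0.13, 0, 0, 0], [0, 0.23, 0.13, 0, 0, 0], [0, 0.23, 0.14, 0, 0, 0], [0, 0.22, 0.15, 0, 0, 0]]]}}

```text
clock: 66.15
position: [0.5925, 0.1616, 0.2854]
orientation: [[0.994, -0.108, -0.0], [-0.108, -0.994, 0.0], [-0.0, -0.0, -1.0]]
contact_force: [0.1, -2.3, 5.2]
gripper_width: 0.008
finger_force: 41.2
```

Forces are small and the bar is held. Continuing.

Request:
{"name": "drive_tool", "arguments": {"series": [[[0, 0.22, 0.16, 0, 0, 0], [0, 0.21, 0.16, 0, 0, 0], [0, 0.2, 0.17, 0, 0, 0], [0, 0.2, 0.18, 0, 0, 0], [0, 0.19, 0.19, 0, 0, 0], [0, 0.19, 0.19, 0, 0, 0]]]}}

```text
clock: 66.75
position: [0.5884, 0.1255, 0.2539]
orientation: [[0.994, -0.108, -0.001], [-0.108, -0.994, 0.0], [-0.001, -0.0, -1.0]]
contact_force: [0.1, 1.2, -0.9]
gripper_width: 0.0083
finger_force: 40.2
```

Request:
{"name": "drive_tool", "arguments": {"series": [[[0, 0.18, 0.2, 0, 0, 0], [0, 0.17, 0.2, 0, 0, 0], [0, 0.16, 0.21, 0, 0, 0], [0, 0.16, 0.22, 0, 0, 0], [0, 0.15, 0.22, 0, 0, 0], [0, 0.14, 0.23, 0, 0, 0]]]}}

```text
clock: 67.35
position: [0.5851, 0.0967, 0.2154]
orientation: [[0.994, -0.108, -0.001], [-0.108, -0.994, -0.0], [-0.001, 0.0, -1.0]]
contact_force: [-2.5, 0.1, 0.5]
gripper_width: 0.0083
finger_force: 39.8
```

Run:
```python
from h import *
plan(1); p=state()['position']; bx=BR.T@(p[:2]-BC); print(bx,'z-phi',np.degrees(np.arcsin((p[2]+.0117-.11)/.23)),'x-phi',np.degrees(np.arccos((.0955-bx[0])/.23)))
```

```text
at [0.5851 0.0967 0.2154] -96.22 t 67.35 w 0.0083 F [-2.5  0.1  0.5]
[-0.10155907 -0.00359735] z-phi 30.59767941625229 x-phi 31.043215706414273
```

Request:
{"name": "drive_tool", "arguments": {"series": [[[0, 0.13, 0.23, 0, 0, 0], [0, 0.13, 0.24, 0, 0, 0], [0, 0.12, 0.24, 0, 0, 0], [0, 0.11, 0.24, 0, 0, 0], [0, 0.1, 0.25, 0, 0, 0], [0, 0.09, 0.25, 0, 0, 0]]]}}

```text
clock: 67.95
position: [0.583, 0.0768, 0.1717]
orientation: [[0.994, -0.108, -0.001], [-0.108, -0.994, 0.0], [-0.001, 0.0, -1.0]]
contact_force: [-2.8, 0.6, -1.1]
gripper_width: 0.0079
finger_force: 39.7
```

Request:
{"name": "drive_tool", "arguments": {"series": [[[0, 0.08, 0.25, 0, 0, 0], [0, 0.07, 0.26, 0, 0, 0], [0, 0.06, 0.26, 0, 0, 0], [0, 0.06, 0.26, 0, 0, 0], [0, 0.05, 0.26, 0, 0, 0], [0, 0, 0, 0, 0, 0]]]}}

```text
clock: 68.55
position: [0.582, 0.0673, 0.1325]
orientation: [[0.994, -0.108, -0.001], [-0.108, -0.994, 0.0], [-0.001, -0.0, -1.0]]
contact_force: [-2.6, 1.1, -1.9]
gripper_width: 0.0081
finger_force: 39.2
```

Request:
{"name": "drive_tool", "arguments": {"series": [[[0, 0.04, 0.2, 0, 0, 0], [0, 0.02, 0.13, 0, 0, 0], [0, 0.01, 0.1, 0, 0, 0], [0, 0.01, 0.1, 0, 0, 0], [0, 0, 0, 0, 0, 0]]]}}

```text
clock: 69.05
position: [0.5819, 0.0656, 0.1176]
orientation: [[0.994, -0.108, -0.001], [-0.108, -0.994, 0.001], [-0.001, -0.001, -1.0]]
contact_force: [-4.3, 2.9, -3.0]
gripper_width: 0.0083
finger_force: 39.0
```

Request:
{"name": "drive_tool", "arguments": {"series": [[[0, 0.01, 0.1, 0, 0, 0], [0, 0, 0.1, 0, 0, 0], [0, 0, 0.1, 0, 0, 0], [0, 0, 0, 0, 0, 0]]]}}

```text
clock: 69.45
position: [0.5818, 0.065, 0.1087]
orientation: [[0.994, -0.108, -0.001], [-0.108, -0.994, 0.0], [-0.001, -0.0, -1.0]]
contact_force: [-4.7, 1.8, -3.3]
gripper_width: 0.008
finger_force: 38.9
```

Request:
{"name": "drive_tool", "arguments": {"series": [[[0, 0, 0.05, 0, 0, 0], [0, 0, 0.05, 0, 0, 0], [0, 0, 0, 0, 0, 0], [0, 0, 0, 0, 0, 0]]]}}

```text
clock: 69.85
position: [0.5818, 0.0649, 0.106]
orientation: [[0.994, -0.108, -0.001], [-0.108, -0.994, 0.0], [-0.001, -0.0, -1.0]]
contact_force: [-5.2, 2.5, -2.6]
gripper_width: 0.0083
finger_force: 39.0
```

Request:
{"name": "drive_tool", "arguments": {"series": [[[0, 0, 0.05, 0, 0, 0], [0, 0, 0, 0, 0, 0], [0, 0, 0, 0, 0, 0]]]}}

```text
clock: 70.15
position: [0.5818, 0.0649, 0.1052]
orientation: [[0.994, -0.108, -0.0], [-0.108, -0.994, 0.0], [-0.0, -0.0, -1.0]]
contact_force: [-7.8, 1.9, 3.4]
gripper_width: 0.0081
finger_force: 39.6
```

Request:
{"name": "drive_tool", "arguments": {"series": [[[0, 0, 0.03, 0, 0, 0], [0, 0, 0.02, 0, 0, 0], [0, 0, 0, 0, 0, 0], [0, 0, 0, 0, 0, 0]]]}}

```text
clock: 70.55
position: [0.582, 0.0649, 0.1048]
orientation: [[0.994, -0.108, 0.0], [-0.108, -0.994, -0.0], [0.0, -0.0, -1.0]]
contact_force: [-9.8, 1.1, 12.8]
gripper_width: 0.0081
finger_force: 40.7
```

Request:
{"name": "drive_tool", "arguments": {"series": [[[0, 0, 0.03, 0, 0, 0], [0, 0, 0, 0, 0, 0], [0, 0, 0, 0, 0, 0]]]}}

```text
clock: 70.85
position: [0.582, 0.0649, 0.1047]
orientation: [[0.994, -0.108, 0.001], [-0.108, -0.994, -0.0], [0.001, -0.0, -1.0]]
contact_force: [-11.3, 2.0, 18.8]
gripper_width: 0.0082
finger_force: 41.4
```

Request:
{"name": "drive_tool", "arguments": {"series": [[[0, 0, -0.05, 0, 0, 0], [0, 0, 0, 0, 0, 0], [0, 0, 0, 0, 0, 0], [0, 0, 0, 0, 0, 0], [0, 0, 0, 0, 0, 0]]], "gripper": -0.45}}

```text
clock: 71.35
position: [0.5824, 0.0646, 0.1034]
orientation: [[0.994, -0.108, 0.0], [-0.108, -0.994, -0.0], [0.0, 0.0, -1.0]]
contact_force: [0.6, 0.2, -0.6]
gripper_width: 0.0237
finger_force: 0.0
```

Request:
{"name": "drive_tool", "arguments": {"series": [[[0, 0, -0.3, 0, 0, 0], [0, 0, -0.6, 0, 0, 0], [0, 0, -0.9, 0, 0, 0], [0, 0, -0.9, 0, 0, 0], [0, 0, -0.9, 0, 0, 0], [0, 0, 0, 0, 0, 0], [0, 0, 0, 0, 0, 0]]]}}

```text
clock: 72.05
position: [0.5825, 0.0648, 0.2125]
orientation: [[0.994, -0.108, 0.002], [-0.108, -0.994, 0.0], [0.002, -0.0, -1.0]]
contact_force: [-0.5, -0.9, -0.8]
gripper_width: 0.0239
finger_force: 0.0
```

Run:
```python
from h import *
img=capture('wrist'); cv2.imwrite('pics/w8.png',img)
cv2.imwrite('pics/s8.png',capture('scene')); cv2.imwrite('pics/t8.png',capture('top'))
m=np.hstack([cv2.resize(cv2.imread('pics/s8.png')[150:400,150:550],(400,250)),cv2.imread('pics/t8.png')[140:340,120:320].repeat(2,0).repeat(2,1)[:250,:400]])
m=np.vstack([m,np.hstack([cv2.resize(img,(400,300)),cv2.imread('pics/t8.png')[130:345,120:490][:, :][0:215].repeat(1,0)[:215,:370] if 0 else cv2.resize(cv2.imread('pics/t8.png')[130:345,120:490],(400,300))])])
cv2.imwrite('pics/all.png',m)
plan(1,(.425,.1735,.2,None),(.425,.1735,.11,None))
```

```text
at [0.5811 0.0648 0.2104] -96.22 t 72.2 w 0.0238 F [-0.7 -0.3 -0.1]
to [0.425  0.1735 0.2   ] yaw None: 7 x [-0.795, -0.434, 0.049, 0, 0, 0.0]
to [0.425  0.1735 0.11  ] yaw None: 4 x [0.0, -0.0, 0.75, 0, 0, 0.0]
```

View pics/all.png

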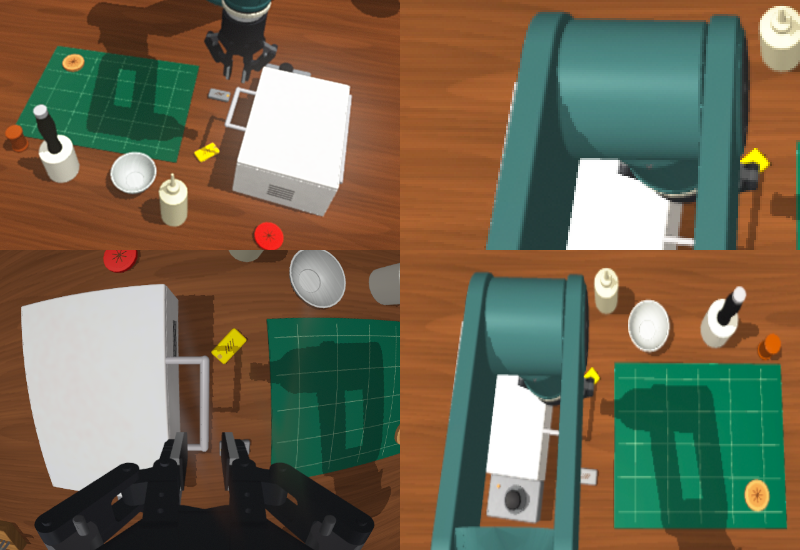

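The composite shows the hood shut, the handle in front of the box, the medallion flat on the mat, and the maul, spool, dish and glue where they stood. Now the plunger.

Request:
{"name": "drive_tool", "arguments": {"series": [[[-0.795, -0.434, 0.05, 0, 0, 0], [-0.795, -0.434, 0.05, 0, 0, 0], [-0.795, -0.434, 0.05, 0, 0, 0], [-0.795, -0.434, 0.05, 0, 0, 0], [-0.795, -0.434, 0.05, 0, 0, 0], [-0.795, -0.434, 0.05, 0, 0, 0], [-0.795, -0.434, 0.05, 0, 0, 0], [0, 0, 0, 0, 0, 0], [0, 0, 0, 0, 0, 0]]], "gripper": -1}}

```text
clock: 73.1
position: [0.4254, 0.1735, 0.2005]
orientation: [[0.994, -0.107, -0.001], [-0.107, -0.994, -0.0], [-0.001, 0.001, -1.0]]
contact_force: [0.2, -0.2, -0.2]
gripper_width: -0.0003
finger_force: 0.0
```

Run:
```python
from h import *
img=capture('top'); g=cv2.cvtColor(img,cv2.COLOR_BGR2HSV)[...,2]
r=cv2.inRange(cv2.imread('pics/t8.png'),(0,0,0),(70,70,70))[295:325,205:245]
n,_,st,c=cv2.connectedComponentsWithStats(r)
for i in range(1,n):
    if st[i,4]>30: px=c[i]+[205,295]; print(px,st[i],onz('top',px,.095))
img=cv2.inRange(cv2.imread('pics/w8.png'),(0,0,0),(1,1,1))
plan(1,(.424,.1735,.11,None))
```

```text
[226.52427184 308.72815534] [ 15   7  12  14 103] [0.42134202 0.16704321 0.095     ]
at [0.4263 0.1733 0.2007] -96.19 t 73.15 w 0.0003 F [0.7 0.1 0.3]
to [0.424  0.1735 0.11  ] yaw None: 4 x [-0.019, 0.001, 0.756, 0, 0, 0.0]
```

Request:
{"name": "drive_tool", "arguments": {"series": [[[-0.08, 0.05, 0.8, 0, 0, 0], [0, 0, 0.8, 0, 0, 0], [0, 0, 0.8, 0, 0, 0], [0, 0, 0.6, 0, 0, 0], [0, 0, 0.2, 0, 0, 0], [0, 0, 0, 0, 0, 0], [0, 0, 0, 0, 0, 0]]]}}

```text
clock: 73.85
position: [0.4244, 0.1722, 0.1055]
orientation: [[0.994, -0.109, 0.001], [-0.109, -0.994, 0.0], [0.001, -0.0, -1.0]]
contact_force: [-0.6, 0.3, 0.2]
gripper_width: 0.0001
finger_force: 0.0
```

Request:
{"name": "drive_tool", "arguments": {"series": [[[0, 0, 0.1, 0, 0, 0], [0, 0, 0.1, 0, 0, 0], [0, 0, 0, 0, 0, 0]]]}}

```text
clock: 74.15
position: [0.4235, 0.1723, 0.0992]
orientation: [[0.994, -0.108, 0.0], [-0.108, -0.994, 0.0], [0.0, -0.0, -1.0]]
contact_force: [0.5, -0.4, -0.6]
gripper_width: 0.0
finger_force: 0.0
```

Request:
{"name": "drive_tool", "arguments": {"series": [[[0, 0, 0.1, 0, 0, 0], [0, 0, 0.05, 0, 0, 0], [0, 0, 0, 0, 0, 0], [0, 0, 0, 0, 0, 0]]]}}

```text
clock: 74.55
position: [0.4237, 0.1724, 0.0948]
orientation: [[0.994, -0.108, 0.001], [-0.108, -0.994, 0.0], [0.001, -0.0, -1.0]]
contact_force: [-1.1, 0.2, 6.3]
gripper_width: -0.0001
finger_force: 2.6
```

Request:
{"name": "drive_tool", "arguments": {"series": [[[0, 0, 0.1, 0, 0, 0], [0, 0, 0.1, 0, 0, 0], [0, 0, 0.05, 0, 0, 0], [0, 0, 0, 0, 0, 0], [0, 0, 0, 0, 0, 0]]]}}

```text
clock: 75.05
position: [0.4238, 0.1724, 0.0877]
orientation: [[0.994, -0.108, 0.001], [-0.108, -0.994, 0.0], [0.001, -0.0, -1.0]]
contact_force: [-0.8, 0.8, 9.6]
gripper_width: -0.0001
finger_force: 5.0
```

Request:
{"name": "drive_tool", "arguments": {"series": [[[0, 0, 0.05, 0, 0, 0], [0, 0, 0.03, 0, 0, 0], [0, 0, 0, 0, 0, 0], [0, 0, 0, 0, 0, 0]]]}}

```text
clock: 75.45
position: [0.4238, 0.1724, 0.0855]
orientation: [[0.994, -0.108, 0.001], [-0.108, -0.994, 0.0], [0.001, -0.0, -1.0]]
contact_force: [-2.1, 0.1, 12.5]
gripper_width: -0.0001
finger_force: 6.4
```

Near the stop. I'll press a bit more to bottom out, then hold.

Request:
{"name": "drive_tool", "arguments": {"series": [[[0, 0, 0.03, 0, 0, 0], [0, 0, 0.02, 0, 0, 0], [0, 0, 0, 0, 0, 0], [0, 0, 0, 0, 0, 0]]]}}

```text
clock: 75.85
position: [0.4239, 0.1725, 0.0852]
orientation: [[0.994, -0.108, 0.002], [-0.108, -0.994, 0.001], [0.002, -0.001, -1.0]]
contact_force: [-6.5, -1.0, 30.4]
gripper_width: 0.0003
finger_force: 14.8
```

Request:
{"name": "drive_tool", "arguments": {"series": [[[0, 0, 0.02, 0, 0, 0], [0, 0, 0, 0, 0, 0], [0, 0, 0, 0, 0, 0], [0, 0, 0, 0, 0, 0], [0, 0, 0, 0, 0, 0], [0, 0, 0, 0, 0, 0], [0, 0, 0, 0, 0, 0], [0, 0, 0, 0, 0, 0], [0, 0, 0, 0, 0, 0], [0, 0, 0, 0, 0, 0]]]}}

```text
clock: 76.85
position: [0.424, 0.1725, 0.0851]
orientation: [[0.994, -0.108, 0.002], [-0.108, -0.994, 0.001], [0.002, -0.001, -1.0]]
contact_force: [-6.3, -1.4, 36.7]
gripper_width: 0.0002
finger_force: 18.3
```

Request:
{"name": "drive_tool", "arguments": {"series": [[[0, 0, -0.1, 0, 0, 0], [0, 0, -0.2, 0, 0, 0], [0, 0, -0.4, 0, 0, 0], [0, 0, -0.8, 0, 0, 0], [0, 0, -0.9, 0, 0, 0], [0, 0, -0.9, 0, 0, 0], [0, 0, -0.9, 0, 0, 0], [0, 0, 0, 0, 0, 0], [0, 0, 0, 0, 0, 0], [0, 0, 0, 0, 0, 0]]]}}

```text
clock: 77.85
position: [0.4225, 0.172, 0.2075]
orientation: [[0.994, -0.108, -0.002], [-0.108, -0.994, -0.0], [-0.002, 0.001, -1.0]]
contact_force: [0.1, 0.4, 0.2]
gripper_width: 0.0001
finger_force: 0.0
```

Run:
```python
from h import *
for f in fobs():
    if 40<f[2]<62 and f[3]>20: print('top tan',np.round(f[:5],3))
# plunger dark blob now vs start, in scene; shut-hood handle against its place
now=capture('scene')
for nm,im in(('start',cv2.imread('pics/scene0.png')),('now',now)):
    r=cv2.inRange(im,(0,0,0),(60,60,60))[205:240,415:450]; n,_,st,c=cv2.connectedComponentsWithStats(r)
    print(nm,[(c[i].round(1)+[415,205],st[i,4]) for i in range(1,n) if st[i,4]>15])
d=cv2.absdiff(now,cv2.imread('pics/s8.png')).max(2); print('box-area change',(d[230:320,380:480]>60).sum())
print(proj('scene',np.r_[BC+BR@np.array([-.135,0]),.121]))
plan(1)
```

```text
top tan [  0.429  -0.371  55.571  54.07  -89.953]
start [(array([433.1, 220.6]), np.int32(18))]
now []
box-area change 5
[382.07407809 254.78045372]
at [0.4225 0.172  0.2073] -96.22 t 77.95 w 0.0 F [-0.3  0.5 -0.3]
```

The hood hasn't moved since it was shut, the medallion is flat on the mat, the force reads zero, and nothing is touching the tool. Handing in.

```bash
python3 -c "
from cell import *
print(job_done())"
```

```text
the job is handed in; nothing more can be done
None
```

Job handed in at about 78 s: medallion flat on the mat, five fobs flat and separate on the shelf when last seen before closing, stay broken, hood lowered shut by its handle without dropping, and timer plunger pressed to its stop, held about 1.4 s and released (its spring-back was not seen in a picture).

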